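Load the board-clip chute at the riveting station

ROBOT

A 6-joint arm with a two-finger parallel gripper is mounted at the origin on the work surface. World frame = base frame: x ahead of the robot, y to its left, z up, the work surface at z = 0. Lengths are in m, angles in rad, forces in N, time in s.
With the tool pointing down it reaches from about 0.275 to 1 m from the base axis. Payload 8.4 kg.
Tool frame: the origin (TCP) lies midway between the tips of the shut fingers; the grasp point (between the pads) lies 19 mm behind it; z points along the fingers, x is the direction in which the jaws open and shut, and the axes are right-handed (so a half turn about z gives the same grasp; the last joint's range is limited). The gripper opens to 85 mm and grips with 20 to 120 N. Pads are 22 mm wide; open, the fingers measure 114 mm over their backs; the gripper's body (76 mm by 85 mm) begins 54 mm behind the grasp point. The pads swing forward as they close: fully open they stand 13 mm farther back than shut.
Start: joints at [-0.002, 0.353, 1.633, -0, 1.155, -0.002], TCP at [0.625, -0, 0.231] pointing down, gripper open.
Joint ranges: [-2.63, 2.63], [-0.92, 2.1], [0.06, 2.66], [-1.3, 4.44], [0, 2.69], [-3.02, 3.02]. Speed limits (rad/s): [2.22, 2.22, 2.79, 3.14, 3.14, 3.14].

INTERFACE

Orientations are given as [roll, pitch, yaw] about the fixed x, y, z axes, in that order (R = Rz(yaw) Ry(pitch) Rx(roll)).
In Python, from bench import manip gives the robot as it stands.
- The arm moves only by the tool arm_command, never from a script. Its argument "moves" is a list of rows, each an object with "fingers": the finger opening in mm, from 0 to 85.4; "linear": the shift along the tool's x, y, z in units of 40 mm (1.0 is 40 mm), a list of three; "roll": the turn about the tool's z in degrees. In form: [{"fingers": fingers, "linear": [dx, dy, dz], "roll": roll}, ...]. A call has 1 to 12 rows; each row is the pose to reach, as a shift and turn from the pose commanded when the call began, along the tool's axes at that moment; what a row does not reach only later rows make up. A row lasts 1/10 s, in which the tool goes at most 50 mm and 8.59 degrees, less where a joint would pass 70% of its speed; a pose out of reach is approached as far as the arm can. A call with a gripper value outside its range is refused whole. The fingers move at their own pace and stop on an object; the grip force is fixed at half the most. Time passes only in rows, so rows that repeat a pose let the fingers close. It gives the time, the measured TCP pose, the force and the opening at its end, in the units of the state.
- manip.sense(): the state, without advancing time (a new reading comes with each control period).
- manip.read_camera(name): name is "scene" or "side" or "wrist"; returns a dict with "pixels" (480x640x3 uint8, blue, green, red), "camera_matrix" (3x3 intrinsics, pixels), "R" (3x3) and "t" (3): a world point X has camera coordinates R X + t; the wrist camera has in their place "T_tool_cam" (4x4, takes a point from camera to tool coordinates, whose origin is the TCP and whose axes are the tool frame's). Camera axes: x right, y down, z forward; pixel columns grow to the right and rows downward; lengths in m; the calibration is good to about 2 mm. A picture is of the moment at which its call begins: read the wrist's pose just before it. There is no depth.
- manip.sign_off(): hands the job in, once; it reports no verdict.
The state is a dict: "clock": time; "joints": joint angles; "joint_velocities": joint speeds; "joint_torque": joint torques, N m; "ee_pos": TCP position; "tcp_rot": TCP orientation; "contact_force": force on the tool from outside, world axes, zero at the start; "torque": the same for the moment, N m; "finger_gap": finger opening in m.
Only numpy, scipy, OpenCV 4.12 (cv2) and the standard library are available. Lean on these libraries where they do the work, as an engineer would, in place of code of your own. Each camera call takes 0.05 s, during which the arm holds its last target.

TASK

Get the clip chute ready for the riveter: swing its stop bar with the red grip down across the outlet until it snaps fully home in the spring catch, then load every loose clip from the table into the chute, all the same way up, base flat on the chute floor and jaw leading down the slope, so that they queue against the bar. Last, set the yellow feed weight upright in the chute so that it rests against the last clip, and leave the other things on the table as they are (the clip already riveted to the finished clipboard stays there).

Things in the scene. Friction and masses are not known exactly. Their poses are not given: they have to be found in the camera images.
- chute_bed: Bed of the aluminium gravity chute: slick floor 330 mm long sloping 25 deg, parts slide down it on their own. Origin: middle of the floor's lower edge, on its surface, 55 mm above the table. x points down the slope, y across, z square off the floor. Channel 105 mm wide for the lowest 200 mm, then flaring to 145 mm at the upper end; cheeks 26 mm high, 4 mm thick.
- chute_mouth (a point): Loading place of the chute: on the floor surface, centre line, 275 mm up the slope from the lower edge. Axes as the bed's. The channel is 128 mm wide here; the floor ends 55 mm farther up.
- stop_bar (a joint): Hinge of the stop bar at the outlet. 0: bar standing square off the chute floor (open); grows as it swings across the outlet; 1.571: fully down in the spring catch, along the floor's lower edge. It stays where left (about 1.5 N at the grip moves it); the last 0.15 rad takes 6 to 9 N at the grip to snap past the sprung brass roller, which then holds it.
- stop_bar_hinge (a point): Hinge axis of the stop bar, 9 mm beyond the floor's lower edge, outside the cheek on the bed's -y side, 10 mm above floor level; the axis runs along the bed's x.
- stop_bar_grip (a point): Centre of the red grip (34 mm long, 16 x 18 mm) on the steel stop bar, 98 mm from the hinge axis. Bar 134 mm long from the hinge, 12 mm wide along the slope, 14 mm thick. At joint 0 it points along the bed's +z; it swings towards the bed's +y.
- weight_mid (a point): Yellow steel feed weight, 300 g: block 40 (x) x 98 (y) x 18 mm high with an upright black handle 12 (x) x 46 (y) mm at its middle, 50 mm high in all. Site at its centre, 25 mm above its underside; z up. Stands upright on the table. Either side may lead.
- clip1_mid (a point): Steel board clip, 100 g (None if absent). Base 45 (x) x 100 (y) x 4 mm; jaw lip with black corners on the front edge, 12 mm high; spring barrel at the middle 17 mm high; upright lever at the back edge 10 mm thick (x), 44 wide, 46 high, its middle 17.5 mm behind the point. Site: clip's middle, 23 mm above the underside; x to the jaw, z up off the base. Starts flat on its base.
- clip2_mid (a point): Steel board clip, 100 g (None if absent). Base 45 (x) x 100 (y) x 4 mm; jaw lip with black corners on the front edge, 12 mm high; spring barrel at the middle 17 mm high; upright lever at the back edge 10 mm thick (x), 44 wide, 46 high, its middle 17.5 mm behind the point. Site: clip's middle, 23 mm above the underside; x to the jaw, z up off the base. Starts flat on its base.
- clip3_mid (a point): Steel board clip, 100 g (None if absent). Base 45 (x) x 100 (y) x 4 mm; jaw lip with black corners on the front edge, 12 mm high; spring barrel at the middle 17 mm high; upright lever at the back edge 10 mm thick (x), 44 wide, 46 high, its middle 17.5 mm behind the point. Site: clip's middle, 23 mm above the underside; x to the jaw, z up off the base. Starts on its back, jaw up.
- clip4_mid (a point): Steel board clip, 100 g (None if absent). Base 45 (x) x 100 (y) x 4 mm; jaw lip with black corners on the front edge, 12 mm high; spring barrel at the middle 17 mm high; upright lever at the back edge 10 mm thick (x), 44 wide, 46 high, its middle 17.5 mm behind the point. Site: clip's middle, 23 mm above the underside; x to the jaw, z up off the base. Starts on its back, jaw up.
- clip5_mid (a point): Steel board clip, 100 g (None if absent). Base 45 (x) x 100 (y) x 4 mm; jaw lip with black corners on the front edge, 12 mm high; spring barrel at the middle 17 mm high; upright lever at the back edge 10 mm thick (x), 44 wide, 46 high, its middle 17.5 mm behind the point. Site: clip's middle, 23 mm above the underside; x to the jaw, z up off the base. Starts on its back, jaw up.
- glue_jar: White glue jar, 64 mm wide, 85 mm high, upright; origin under its middle. Leave it standing.
- spool: Green thread spool, 34 mm wide, 42 mm high, upright; origin under its middle. Leave it alone.
- stamp_block: Wooden stamp block, 30 x 30 x 23 mm; origin under its middle. Leave it alone.
- knife: Grey utility knife, 185 x 24 x 17 mm, lying; origin under its middle. Leave it alone.
- pencil: Blue pencil, 185 mm long, lying; origin under its middle. Leave it alone.
Not all that is in view belongs to the job. What is shaped like the part that bears clip2_mid but blue or purple is not meant.

How it is judged:
On the way, in this order (a step that is already met when the one before it is completed fails the run):
1. the stop bar is down and snapped into its catch (value of joint stop_bar above 1.52 rad), for 0.2 s.
2. every clip lies in the chute, base down and jaw leading, queued against the stop bar (value of joint stop_bar above 1.52 rad and x of any of clip1_mid, clip2_mid, clip3_mid, clip4_mid, clip5_mid in the frame of chute_bed above -0.032 m and x of clip1_mid in the frame of chute_bed between -0.235 and -0.012 m and y of clip1_mid in the frame of chute_bed between -0.01 and 0.01 m and z of clip1_mid in the frame of chute_bed between 0.018 and 0.028 m and angle between the z axis of each of clip1_mid, clip2_mid, clip3_mid, clip4_mid, clip5_mid and the z axis of chute_bed, either way round below 0.08 rad and angle between each of clip1_mid, clip2_mid, clip3_mid, clip4_mid, clip5_mid's own z axis and vertical below 0.8 rad and angle between each of clip1_mid, clip2_mid, clip3_mid, clip4_mid, clip5_mid's own x axis and vertical above 1.8 rad and linear speed of each of clip1, clip2, clip3, clip4, clip5 below 0.02 m/s and x of clip2_mid in the frame of chute_bed between -0.235 and -0.012 m and y of clip2_mid in the frame of chute_bed between -0.01 and 0.01 m and z of clip2_mid in the frame of chute_bed between 0.018 and 0.028 m and x of clip3_mid in the frame of chute_bed between -0.235 and -0.012 m and y of clip3_mid in the frame of chute_bed between -0.01 and 0.01 m and z of clip3_mid in the frame of chute_bed between 0.018 and 0.028 m and x of clip4_mid in the frame of chute_bed between -0.235 and -0.012 m and y of clip4_mid in the frame of chute_bed between -0.01 and 0.01 m and z of clip4_mid in the frame of chute_bed between 0.018 and 0.028 m and x of clip5_mid in the frame of chute_bed between -0.235 and -0.012 m and y of clip5_mid in the frame of chute_bed between -0.01 and 0.01 m and z of clip5_mid in the frame of chute_bed between 0.018 and 0.028 m), for 0.2 s.
3. the feed weight lies in the chute against the last clip (x of weight_mid in the frame of chute_bed between -0.28 and -0.125 m and y of weight_mid in the frame of chute_bed between -0.015 and 0.015 m and z of weight_mid in the frame of chute_bed between 0.02 and 0.03 m and angle between the z axis of weight_mid and the z axis of chute_bed, either way round below 0.08 rad and angle between weight_mid's own z axis and vertical below 0.8 rad and linear speed of weight below 0.02 m/s and (distance between weight_mid and clip1_mid below 0.054 m or distance between weight_mid and clip2_mid below 0.054 m or distance between weight_mid and clip3_mid below 0.054 m or distance between weight_mid and clip4_mid below 0.054 m or distance between weight_mid and clip5_mid below 0.054 m)), for 0.2 s.
At the end, for the whole second after the job is handed in: Stop bar seated (joint above 1.52); every clip at rest in the channel, base flat on the floor (5 mm, 0.08 rad), jaw downslope, within 235 mm of the outlet and 10 mm of the centre line, the first against the bar; the feed weight at rest, upright, flat on the floor, against a clip (all of step 2 and all of step 3); the robot touches nothing.
It fails at once if another thing on the table was moved more than 60 mm (distance of any of glue_jar, spool, stamp_block, knife, pencil from where it was at the start of the episode above 0.06 m).
It fails at once if the glue jar was tipped over (angle between glue_jar's own z axis and vertical above 0.6 rad).
Of clip1, clip2, clip3, clip4, clip5 only 3 to 5 are there at a start; the rules pass over those that are not, and their reading is None.
At some moment in a run one of clip1, clip2, clip3, clip4, clip5, weight may be knocked a few centimetres aside while the robot is not near it.
It also fails if it takes over 210 s, if anything falls off the work surface, if the arm or the gripper's body presses on something with over 40 N, if the wrist force passes 120 N, or if a joint passes its speed limit or range.

## Working session

There is one attempt and no reset: what is moved stays moved. The work goes in short steps, Python scripts to look and compute and a tool call to move; the robot and the scene stay as the last step left them, time stands still between calls to the robot, and variables do not carry over. Pictures are saved under pics/ and viewed, and the job is handed in when it is done.

Besides the shell and the picture viewer there is one more tool, called after "Emit:" as a command line: name --argument value ..., lists and objects as JSON in quotes. arm_command: Moves the arm, as the interface text tells. Its arguments: {"type":"object","properties":{"moves":{"type":"array"}},"required":["moves"]}

```bash
ls; mkdir -p pics
python3 - <<'E'
from bench import manip
import cv2
s=manip.sense();print(s)
for n in("scene","side","wrist"):
    c=manip.read_camera(n);cv2.imwrite(f"pics/{n}0.png",c["pixels"]);print(n,{k:v for k,v in c.items() if k!="pixels"})
E
```

```text
pics
{'clock': 0.0, 'joints': array([-2.39169541e-03,  3.53614751e-01,  1.63413105e+00,  8.35690666e-06,
        1.15518775e+00, -2.42544358e-03]), 'joint_velocities': array([-0.00128675, -0.00010567, -0.00031062, -0.00078633,  0.00040727,
       -0.00095174]), 'joint_torque': array([-2.03471049e-03, -6.05236173e+01, -3.42063046e+01, -2.62302356e-04,
        9.48130677e-03,  3.61521288e-06]), 'ee_pos': array([6.24531971e-01, 8.93131075e-06, 2.30583851e-01]), 'tcp_rot': array([-3.14158176e+00,  1.34087751e-03,  3.03762755e-05]), 'contact_force': array([ 0.13715802, -1.60412045,  0.09567289]), 'torque': array([ 0.00480459, -0.03766011, -0.01894381]), 'finger_gap': 0.08551351965847329}
scene {'camera_matrix': array([[536.34596686,   0.        , 316.10086336],
       [  0.        , 536.34596686, 236.30189352],
       [  0.        ,   0.        ,   1.        ]]), 'R': array([[ 4.37178572e-01,  8.99374671e-01, -3.12504253e-04],
       [ 7.80140180e-01, -3.79392518e-01, -4.97436044e-01],
       [-4.47499940e-01,  2.17224582e-01, -8.67500596e-01]]), 't': array([-0.20426409, -0.34698634,  1.6
[... 227 characters left out ...]
  0.00788066],
       [-0.36874317, -0.6582688 , -0.6562855 ],
       [ 0.3298328 ,  0.56743554, -0.7544715 ]]), 't': array([-0.45180262,  0.23897506,  0.90834083])}
wrist {'camera_matrix': array([[386.66529789,   0.        , 320.25237484],
       [  0.        , 386.66529789, 240.55733739],
       [  0.        ,   0.        ,   1.        ]]), 'T_tool_cam': array([[ 9.99999317e-01, -1.11675347e-03, -3.45024288e-04,
        -4.59341703e-04],
       [ 1.16882583e-03,  9.54135734e-01,  2.99372067e-01,
        -7.64230293e-02],
       [-5.12479280e-06, -2.99372265e-01,  9.54136388e-01,
        -1.42079355e-01],
       [ 0.00000000e+00,  0.00000000e+00,  0.00000000e+00,
         1.00000000e+00]])}
```

View pics/scene0.png

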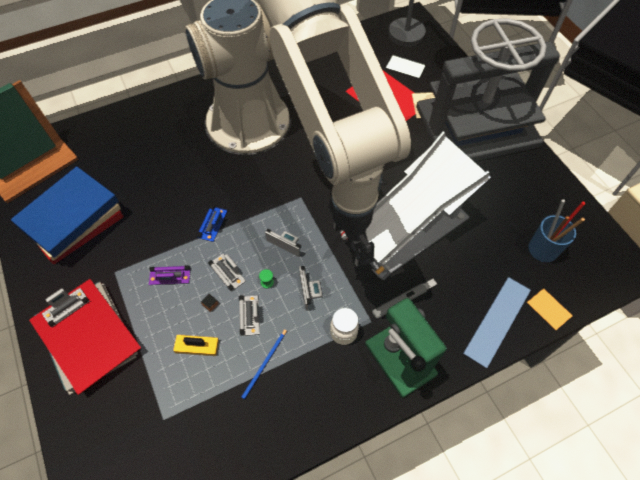

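View pics/side0.png

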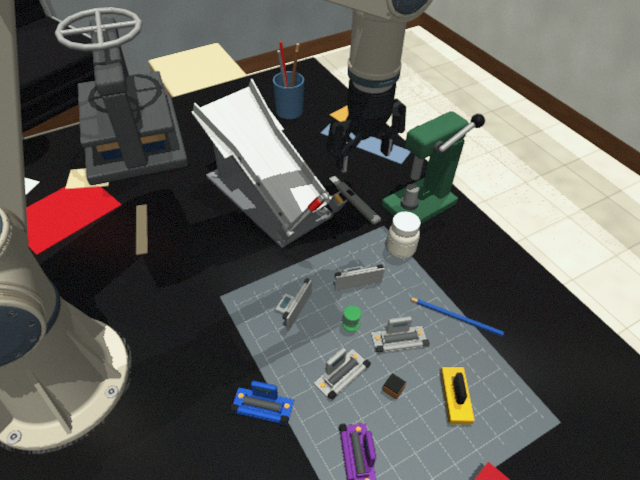

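View pics/wrist0.png

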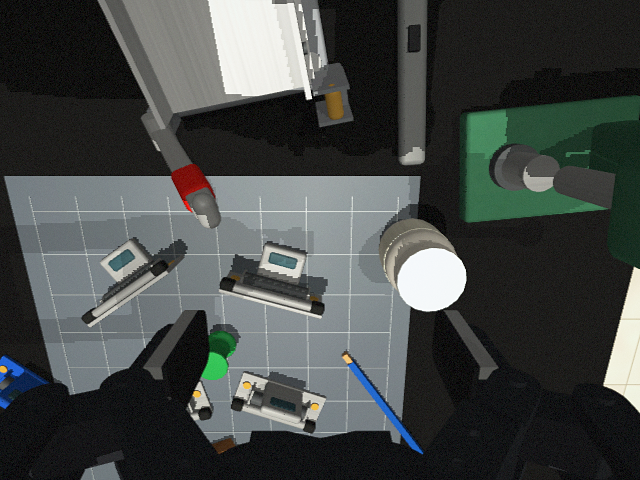

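Scene view: four steel clips. Two are flat on their bases at about (226,271) and (248,315), and two stand on their backs at (285,241) and (307,287). The look-alikes to leave alone are the blue clip (213,224), the purple clip (170,275) and the riveted clip on the red clipboard (67,305). The weight is yellow at (196,345). The chute is at right centre, with the bar's red grip partly hidden by the gripper in this view. In the side view the grip is at (317,204).

```bash
cat > h.py <<'E'
import numpy as np, cv2
from scipy.spatial.transform import Rotation as Ro
from bench import manip
def cam(n):
    s=manip.sense(); c=manip.read_camera(n)
    K=c["camera_matrix"]
    if n=="wrist":
        T=np.eye(4); T[:3,:3]=Ro.from_euler('xyz',s["tcp_rot"]).as_matrix(); T[:3,3]=s["ee_pos"]
        W=T@c["T_tool_cam"]; R=W[:3,:3].T; t=-R@W[:3,3]
    else: R,t=c["R"],c["t"]
    return dict(img=c["pixels"],K=K,R=R,t=t)
def ray(c,p):
    d=c["R"].T@np.linalg.inv(c["K"])@np.array([p[0],p[1],1.]); o=-c["R"].T@c["t"]; return o,d/np.linalg.norm(d)
def onz(c,p,z=0.):
    o,d=ray(c,p); return o+d*(z-o[2])/d[2]
def tri(cs,ps):
    A=np.zeros((3,3));b=np.zeros(3)
    for c,p in zip(cs,ps):
        o,d=ray(c,p);M=np.eye(3)-np.outer(d,d);A+=M;b+=M@o
    X=np.linalg.solve(A,b)
    e=[np.linalg.norm((np.eye(3)-np.outer(d,d))@(X-o)) for o,d in (ray(c,p) for c,p in zip(cs,ps))]
    return X,max(e)
def proj(c,X):
    p=c["K"]@(c["R"]@np.asarray(X,float)+c["t"]);return p[:2]/p[2]
def crop(c,x0,y0,x1,y1,f,name):
    im=cv2.resize(c["img"][y0:y1,x0:x1],None,fx=f,fy=f,interpolation=cv2.INTER_CUBIC)
    cv2.imwrite("pics/"+name+".png",im)
E
python3 - <<'E'
from h import *
import pickle
w=cam("wrist");sc=cam("scene");si=cam("side");pickle.dump((w,sc,si),open("c0.pkl","wb"))
crop(sc,340,120,500,280,5,"sc_chute");crop(si,180,70,340,250,4,"si_chute")
E
python3 - <<'E'
from h import *
import pickle
w,sc,si=pickle.load(open("c0.pkl","rb"))
crop(sc,180,190,370,360,4,"sc_clips");crop(si,210,240,510,480,2.6,"si_clips")
E
```

```text
(no output)
```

View pics/sc_chute.png

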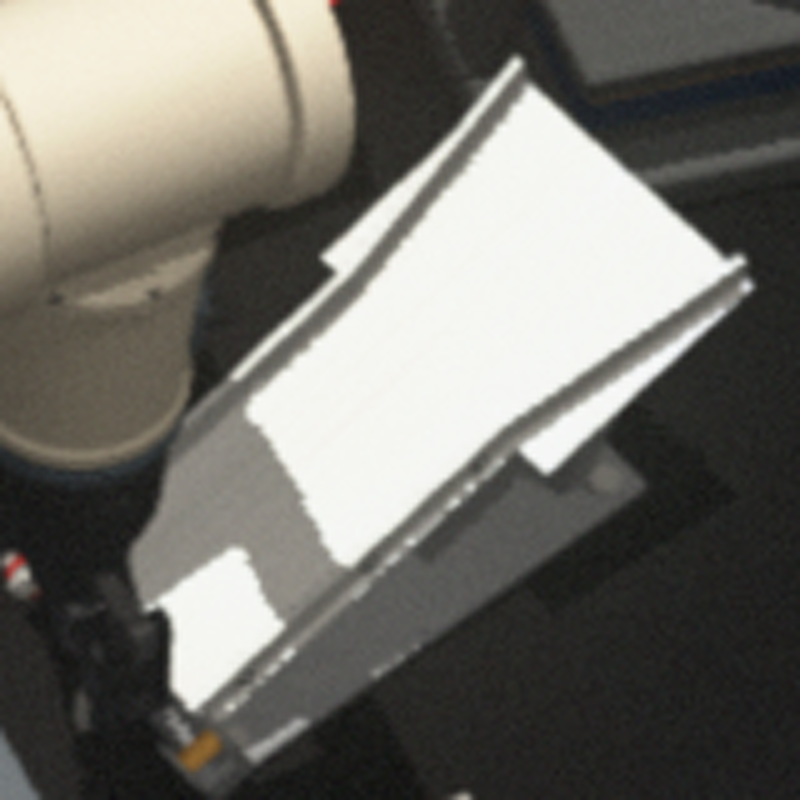

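View pics/si_chute.png

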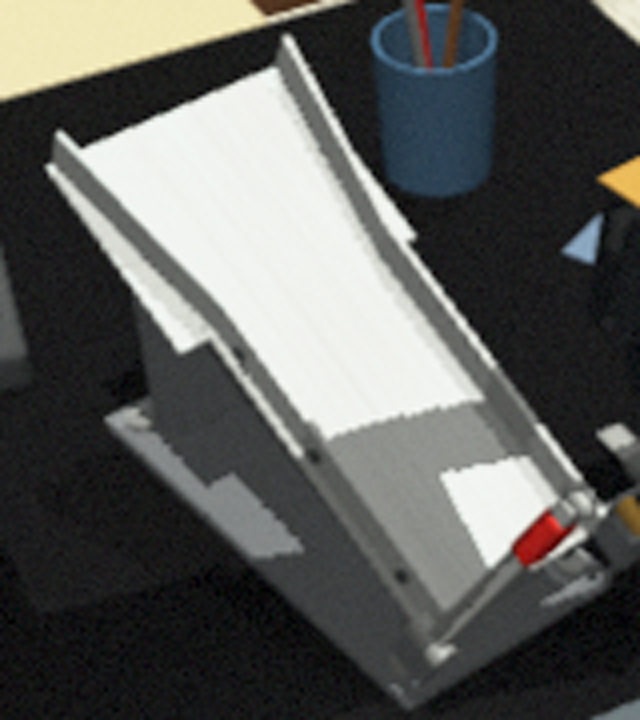

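View pics/sc_clips.png

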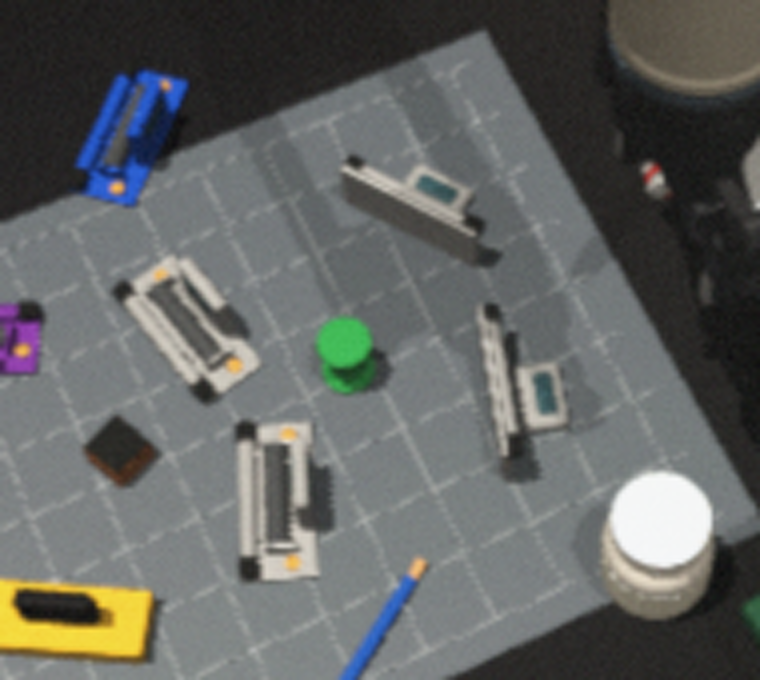

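View pics/si_clips.png

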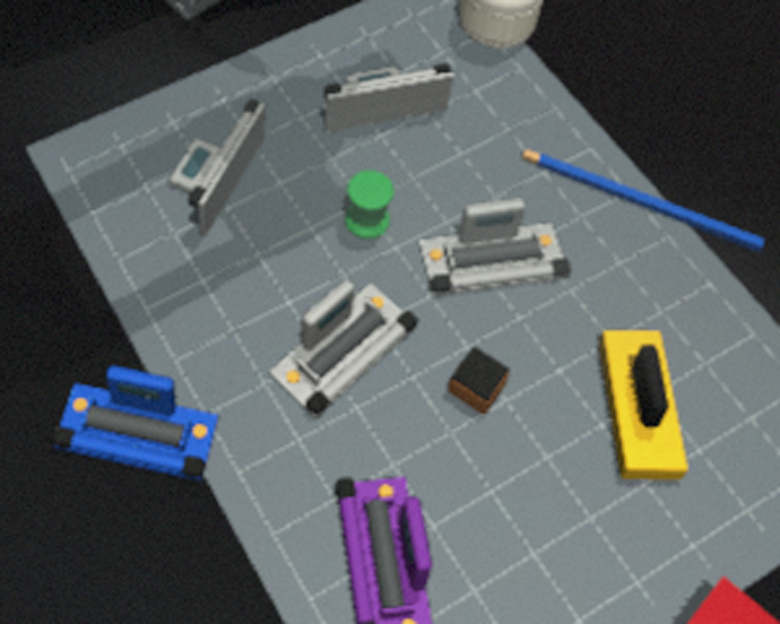

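Run:
```python
from h import *
import pickle
w,sc,si=pickle.load(open("c0.pkl","rb"))
crop(w,80,0,360,240,2.8,"w_chute");crop(si,260,150,360,250,6,"si_low")
a,ea=tri([sc,si],[(446,137.6),(200,107.5)]);b,eb=tri([sc,si],[(484.4,172.4),(249.5,87.5)])
print(a,ea,b,eb,np.linalg.norm(a-b))
```

```text
[0.44413705 0.36296891 0.2021776 ] 0.002328100034550462 [0.57209408 0.38696932 0.19995224] 0.0033281097493418075 0.130207426716594
```

View pics/w_chute.png

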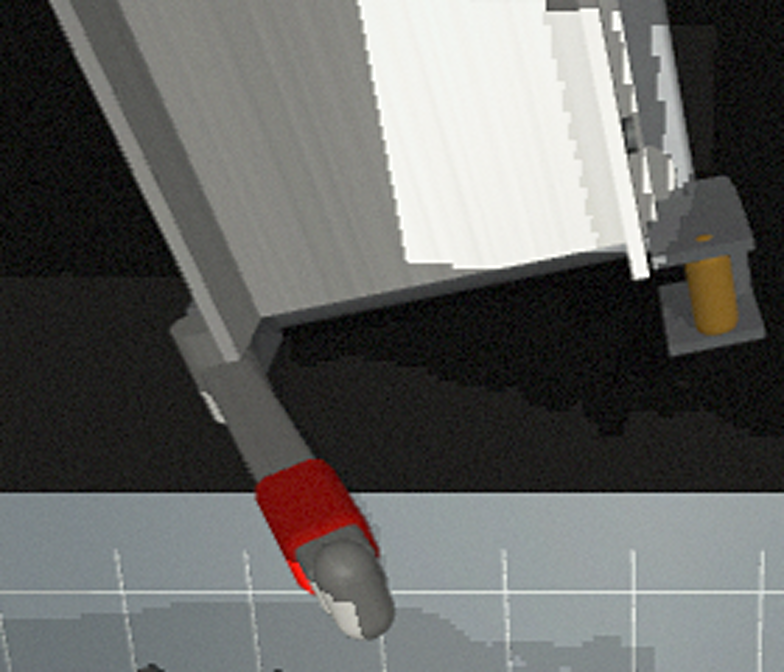

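View pics/si_low.png

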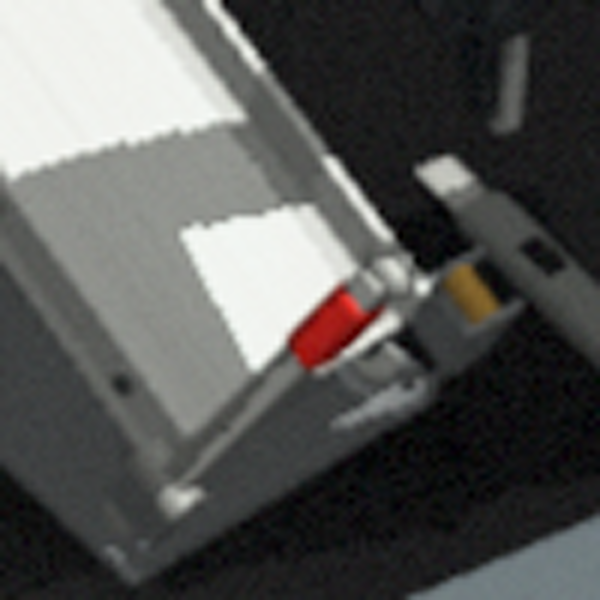

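Run:
```python
from h import *
import pickle
w,sc,si=pickle.load(open("c0.pkl","rb"))
zu=.055+.33*np.sin(np.radians(25))
for c,n,ps in((sc,'sc',[(446,137.6),(484.4,172.4)]),(si,'si',[(200,107.5),(249.5,87.5)])):
    P=[onz(c,p,zu) for p in ps];print(n,P,np.linalg.norm(P[0]-P[1]))
P=[onz(w,p,.055) for p in[(173.6,115),(294.3,89)]];print(P,np.linalg.norm(P[0]-P[1]))
# grip centre
def red(c,box):
    h=cv2.cvtColor(c["img"],cv2.COLOR_BGR2HSV);m=((h[...,0]<8)|(h[...,0]>172))&(h[...,1]>150)&(h[...,2]>60)
    x0,y0,x1,y1=box;ys,xs=np.nonzero(m[y0:y1,x0:x1]);return xs.mean()+x0,ys.mean()+y0,len(xs)
a=red(w,(150,140,240,230));b=red(si,(290,180,340,220));print(a,b,tri([w,si],[a[:2],b[:2]]))
```

```text
sc [array([0.43727281, 0.37036196, 0.19446403]), array([0.56677159, 0.39415744, 0.19446403])] 0.1316668496418421
si [array([0.44772705, 0.37061018, 0.19446403]), array([0.5756411 , 0.38991726, 0.19446403])] 0.12936292710959096
[array([0.50930883, 0.07972048, 0.055     ]), array([0.60411348, 0.09857495, 0.055     ])] 0.09666133776644788
(np.float64(189.2619589977221), np.float64(181.11389521640092), 878) (np.float64(314.45454545454544), np.float64(204.49494949494948), 99) (array([0.54515204, 0.03955064, 0.1365054 ]), np.float64(0.0014484503105398094))
```

Emit:
arm_command --moves '[{"fingers":30,"linear":[0,0,-4],"roll":0},{"fingers":30,"linear":[0,0,-4],"roll":0},{"fingers":30,"linear":[0,0,-4],"roll":0},{"fingers":30,"linear":[-2,-3,-4.5],"roll":0},{"fingers":0,"linear":[-2,-3,-4.5],"roll":0},{"fingers":0,"linear":[-2,-3,-4.5],"roll":0},{"fingers":0,"linear":[-2,-3,-4.5],"roll":0},{"fingers":0,"linear":[-2,-3,-4.5],"roll":0},{"fingers":0,"linear":[-2,-3,-4.5],"roll":0}]'

```text
clock: 1.2
ee_pos: [0.5453, 0.1194, 0.4109]
tcp_rot: [3.141, 0.0, -0.0]
contact_force: [-0.2, -1.1, 0.1]
finger_gap: -0.0002
```

Run:
```python
from h import *
import pickle
w=cam("wrist");sc=cam("scene");si=cam("side");pickle.dump((w,sc,si),open("c1.pkl","wb"))
print(manip.sense()["ee_pos"])
crop(w,0,0,640,480,1.25,"w1");crop(sc,340,120,500,320,3,"sc1")
```

```text
[0.54544378 0.1190463  0.41068138]
```

View pics/w1.png

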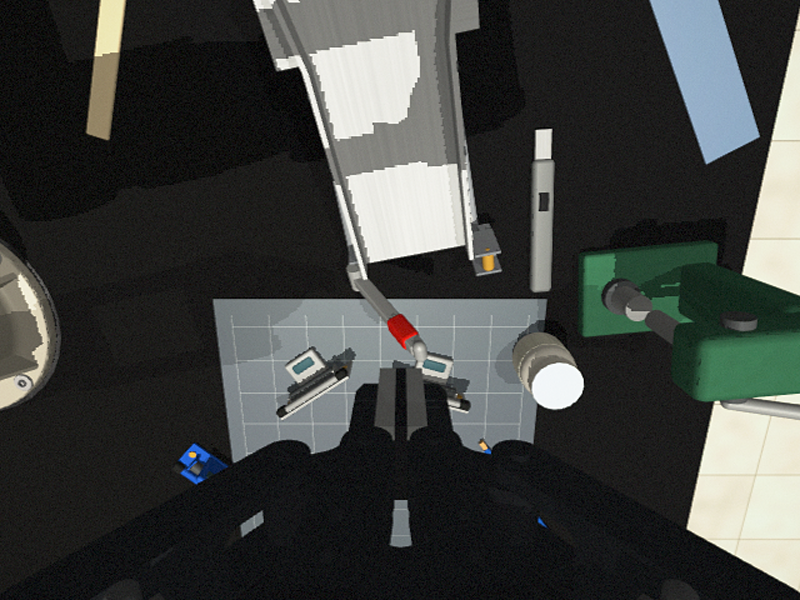

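View pics/sc1.png

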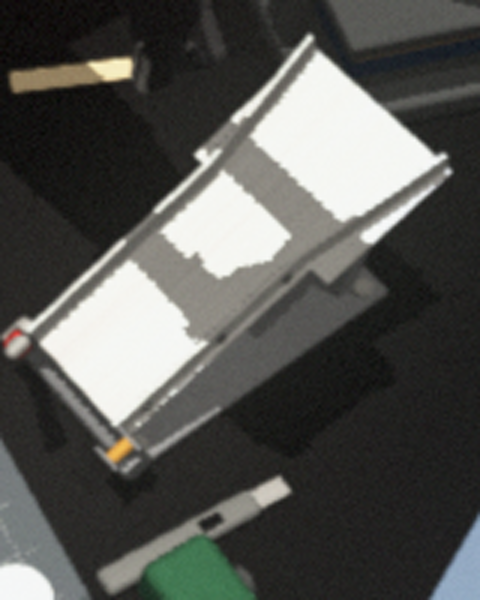

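Run:
```python
from h import *
import pickle
w,sc,si=pickle.load(open("c1.pkl","rb"))
zu=.055+.33*np.sin(np.radians(25))
for c,ps in((w,[(293.6,210.4),(374.4,196)]),(sc,[(352.7,233.3),(379.3,261.7)])):
    P=[onz(c,p,.055) for p in ps];print(P,np.linalg.norm(P[0]-P[1]),sum(P)/2)
def red(c,box):
    h=cv2.cvtColor(c["img"],cv2.COLOR_BGR2HSV);m=((h[...,0]<8)|(h[...,0]>172))&(h[...,1]>150)&(h[...,2]>60)
    x0,y0,x1,y1=box;ys,xs=np.nonzero(m[y0:y1,x0:x1]);return xs.mean()+x0,ys.mean()+y0,len(xs)
a=red(w,(300,240,345,290));b=red(si,(290,180,340,220));print(a,b,tri([w,si],[a[:2],b[:2]]))
yaw=np.radians(-80.3)
for lo in([.5567,.089,.055],):
  R=Ro.from_euler('ZY',[yaw,np.radians(25)]).as_matrix()
  for X in ([0.545,.0396,.1365],tri([w,si],[a[:2],b[:2]])[0]):
    print(R.T@(np.array(X)-lo))
  for X in([.009,-.0605,.01],[0,-.0525,0],[0,.0525,0],[-.33,.0725,0],[-.33,-.0725,0]):
    Y=R@X+lo; print(X,Y,proj(w,Y),proj(sc,Y),proj(si,Y))
```

```text
[array([0.50948735, 0.08107904, 0.055     ]), array([0.61517814, 0.10013002, 0.055     ])] 0.10739404629142728 [0.56233275 0.09060453 0.055     ]
[array([0.50981713, 0.08150209, 0.055     ]), array([0.60895295, 0.10236017, 0.055     ])] 0.1013063137492536 [0.55938504 0.09193113 0.055     ]
(np.float64(320.5258620689655), np.float64(262.867816091954), 348) (np.float64(314.4183673469388), np.float64(204.39795918367346), 98) (array([0.54533175, 0.038173  , 0.13725032]), np.float64(0.0004927814765798068))
[ 0.00790151 -0.01985611  0.09360983]
[ 0.00890988 -0.01976953  0.09490794]
[0.009, -0.0605, 0.01] [0.49915134 0.06660047 0.06025951] [285.72551469 222.06440708] [345.57125868 231.18435524] [287.67380115 230.134114  ]
[0, -0.0525, 0] [0.50495057 0.08015431 0.055     ] [290.1746765  211.09006656] [351.32067288 231.99768102] [287.16855518 226.69048007]
[0, 0.0525, 0] [0.60844943 0.09784569 0.055     ] [369.170695   197.73791201] [377.57895173 262.25668514] [325.21334687 204.62409843]
[-0.33, 0.0725, 0] [0.57777143 0.39602122 0.19446403] [ 365.07280122 -168.67989703] [487.75411217 175.51362436] [249.2122664   85.96070779]
[-0.33, -0.0725, 0] [0.43484443 0.37159026 0.19446403] [ 173.01238564 -126.80815494] [445.88450648 136.74361438] [194.2625738  108.93505476]
```

```bash
cat >> h.py <<'E'
YAW=np.radians(-79.5); O=np.array([.560,.0912,.055])
RB=Ro.from_euler('ZY',[YAW,np.radians(25)]).as_matrix()
def bed(X): return RB@np.asarray(X,float)+O
def inbed(X): return RB.T@(np.asarray(X,float)-O)
def rel(X,yawdeg=None):
    s=manip.sense(); R=Ro.from_euler('xyz',s["tcp_rot"]).as_matrix()
    v=R.T@(np.asarray(X)-s["ee_pos"])/.04
    return np.round(v,2)
def toolyaw():
    s=manip.sense(); R=Ro.from_euler('xyz',s["tcp_rot"]).as_matrix(); return np.degrees(np.arctan2(R[1,0],R[0,0]))
E
python3 - <<'E'
from h import *
X=bed([.012,-.075,.085]);print(X,rel(X),inbed([.5453,.0382,.1372]))
E
```

```text
[0.49478418 0.03151773 0.12696474] [-1.26  2.19  7.09] [ 0.01006288 -0.02411233  0.09539006]
```

Emit:
arm_command --moves '[{"fingers":0,"linear":[-1.25,2.2,0],"roll":-8},{"fingers":0,"linear":[-1.25,2.2,0],"roll":-10.5},{"fingers":0,"linear":[-1.25,2.2,0],"roll":-10.5},{"fingers":0,"linear":[-1.25,2.2,2],"roll":-10.5},{"fingers":0,"linear":[-1.25,2.2,4],"roll":-10.5},{"fingers":0,"linear":[-1.25,2.2,6],"roll":-10.5},{"fingers":0,"linear":[-1.25,2.2,7.1],"roll":-10.5},{"fingers":0,"linear":[-1.25,2.2,7.1],"roll":-10.5},{"fingers":0,"linear":[-1.25,2.2,7.1],"roll":-10.5},{"fingers":0,"linear":[-1.25,2.2,7.1],"roll":-10.5},{"fingers":0,"linear":[-1.25,2.2,7.1],"roll":-10.5}]'

```text
clock: 2.45
ee_pos: [0.4954, 0.0318, 0.1275]
tcp_rot: [-3.141, 0.001, 0.182]
contact_force: [0.6, 0.2, 0.8]
finger_gap: 0.0003
```

Run:
```python
from h import *
s=manip.sense();print(s["ee_pos"],toolyaw())
for th in(.5,.7,.9,1.1,1.3,1.45,1.571):
    t=np.array([0,np.cos(th),-np.sin(th)]);d=np.array([0,np.sin(th),np.cos(th)])
    c=np.array([.010,-.0605,.01])+.09*d-.009*t+np.array([0,-.013*np.cos(th),-.012*np.cos(th)])
    print(th,rel(bed(c)))
w=cam("wrist");crop(w,0,0,640,480,1,"w2")
```

```text
[0.49542302 0.03179284 0.12747817] 10.447574091687185
0.5 [ 0.94 -0.07  0.04]
0.7 [ 1.37 -0.14  0.21]
0.9 [ 1.77 -0.25  0.43]
1.1 [ 2.1  -0.38  0.71]
1.3 [ 2.37 -0.52  1.02]
1.45 [ 2.51 -0.64  1.27]
1.571 [ 2.6  -0.74  1.48]
```

View pics/w2.png

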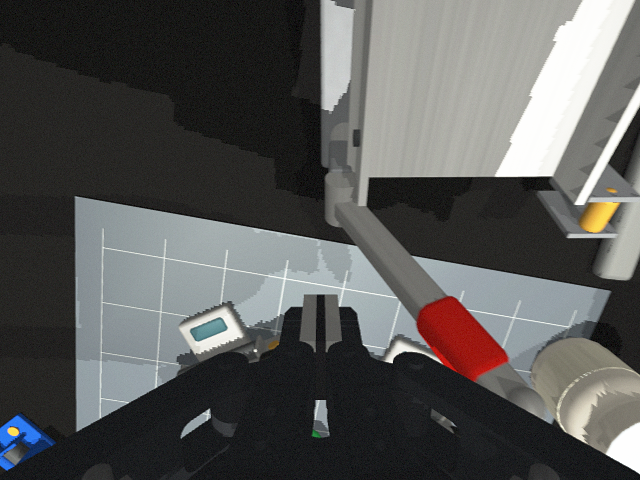

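Emit:
arm_command --moves '[{"fingers":0,"linear":[0.6,-0.05,0],"roll":0},{"fingers":0,"linear":[0.95,-0.07,0.04],"roll":0},{"fingers":0,"linear":[1.37,-0.14,0.2],"roll":0},{"fingers":0,"linear":[1.77,-0.25,0.43],"roll":0},{"fingers":0,"linear":[2.1,-0.38,0.7],"roll":0},{"fingers":0,"linear":[2.37,-0.5,1.0],"roll":0},{"fingers":0,"linear":[2.37,-0.5,1.0],"roll":0}]'

```text
clock: 3.2
ee_pos: [0.5861, 0.0696, 0.0876]
tcp_rot: [-3.142, -0.001, 0.184]
contact_force: [0.2, -0.2, 0.1]
finger_gap: -0.0004
```

Run:
```python
from h import *
s=manip.sense();print(s["ee_pos"],toolyaw(),inbed(s["ee_pos"]))
for th in(1.3,1.45,1.571):
    t=np.array([0,np.cos(th),-np.sin(th)]);d=np.array([0,np.sin(th),np.cos(th)])
    c=np.array([.010,-.0605,.01])+.09*d-.009*t+np.array([0,-.013*np.cos(th),-.012*np.cos(th)])
    print(th,rel(bed(c)))
w=cam("wrist");crop(w,0,0,640,480,1,"w3")
```

```text
[0.58611541 0.06964682 0.0875943 ] 10.527960641157554 [0.00974503 0.02175035 0.04050801]
1.3 [-0.04 -0.    0.02]
1.45 [ 0.11 -0.12  0.28]
1.571 [ 0.19 -0.22  0.49]
```

View pics/w3.png

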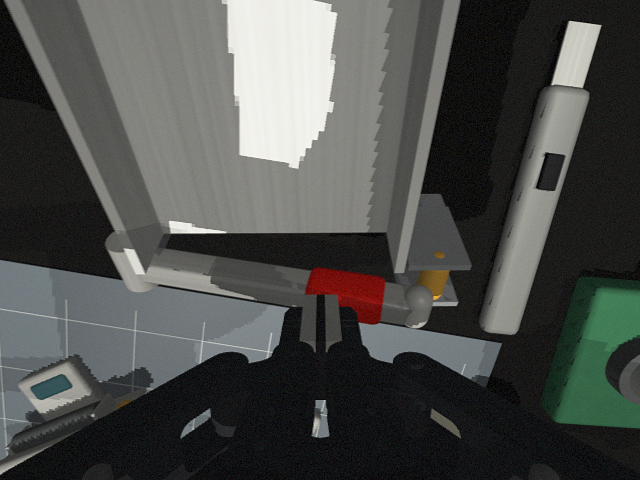

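Bar almost down: the grip is at (345,292) and the bar end is near the brass roller. Pressing it home.

Emit:
arm_command --moves '[{"fingers":0,"linear":[0.1,-0.12,0.28],"roll":0},{"fingers":0,"linear":[0.15,-0.2,0.42],"roll":0},{"fingers":0,"linear":[0.19,-0.24,0.52],"roll":0},{"fingers":0,"linear":[0.19,-0.25,0.58],"roll":0},{"fingers":0,"linear":[0.19,-0.25,0.58],"roll":0}]'

```text
clock: 3.75
ee_pos: [0.5909, 0.0798, 0.0675]
tcp_rot: [3.141, -0.001, 0.183]
contact_force: [-11.6, -4.1, 34.8]
finger_gap: -0.0003
```

Emit:
arm_command --moves '[{"fingers":0,"linear":[0,0,-1],"roll":0},{"fingers":0,"linear":[0,0,-2],"roll":0},{"fingers":0,"linear":[0,0,-2],"roll":0}]'

```text
clock: 4.05
ee_pos: [0.5936, 0.0806, 0.1496]
tcp_rot: [3.141, -0.009, 0.183]
contact_force: [1.3, 1.2, 0.2]
finger_gap: 0.0
```

Run:
```python
from h import *
w=cam("wrist");crop(w,0,0,640,480,1,"w4");si=cam("side");crop(si,250,150,370,250,6,"si4")
```

```text
(no output)
```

View pics/w4.png

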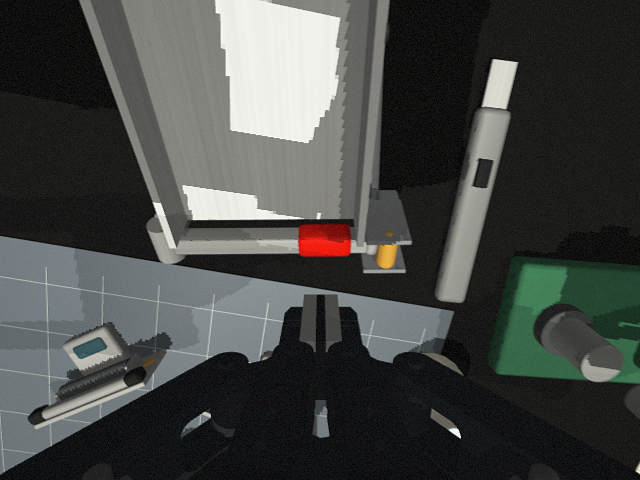

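View pics/si4.png

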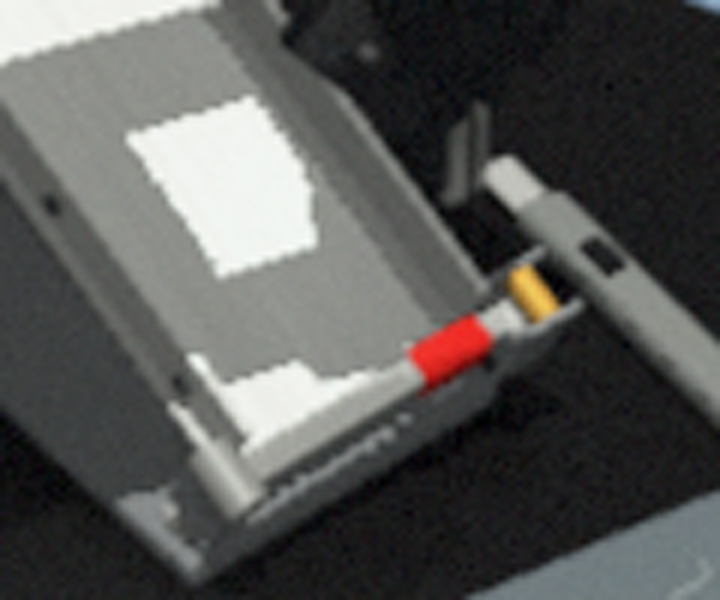

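Run:
```python
from h import *
import pickle
w,sc,si=pickle.load(open("c0.pkl","rb"))
for n,p in dict(c1=(226,271),c2=(248,315),c3=(285,241),c4=(307,287),wt=(196,345),spool=(266,283),stamp=(210,302),jar=(344,325)).items(): print(n,onz(sc,p,.015))
print(rel([.53,-.22,.32]))
```

```text
c1 [ 0.44823873 -0.24086773  0.015     ]
c2 [ 0.58052804 -0.23589868  0.015     ]
c3 [ 0.43431434 -0.07307628  0.015     ]
c4 [ 0.57611457 -0.07777273  0.015     ]
wt [ 0.59636992 -0.37252343  0.015     ]
spool [ 0.52216065 -0.16406393  0.015     ]
stamp [ 0.50932725 -0.3058577   0.015     ]
jar [ 0.70310937 -0.04129819  0.015     ]
[-2.85  7.1  -4.38]
```

Emit:
arm_command --moves '[{"fingers":0,"linear":[0,0,-3],"roll":0},{"fingers":0,"linear":[0,0,-4.4],"roll":0},{"fingers":30,"linear":[-3,8.2,-4.4],"roll":10.5},{"fingers":60,"linear":[-3,8.2,-4.4],"roll":10.5},{"fingers":60,"linear":[-3,8.2,-4.4],"roll":10.5},{"fingers":60,"linear":[-3,8.2,-4.4],"roll":10.5},{"fingers":60,"linear":[-3,8.2,-4.4],"roll":10.5},{"fingers":60,"linear":[-3,8.2,-4.4],"roll":10.5},{"fingers":60,"linear":[-3,8.2,-4.4],"roll":10.5},{"fingers":60,"linear":[-3,8.2,-4.4],"roll":10.5},{"fingers":60,"linear":[-3,8.2,-4.4],"roll":10.5},{"fingers":60,"linear":[-3,8.2,-4.4],"roll":10.5}]'

```text
clock: 5.35
ee_pos: [0.5317, -0.2631, 0.3186]
tcp_rot: [-3.14, 0.002, -0.0]
contact_force: [-0.5, 0.3, -0.4]
finger_gap: 0.0601
```

Run:
```python
from h import *
import pickle
w=cam("wrist");sc=cam("scene");si=cam("side");pickle.dump((w,sc,si),open("c5.pkl","wb"))
crop(w,0,0,640,480,1.25,"w5");crop(sc,100,190,390,400,2.75,"sc5")
```

```text
(no output)
```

View pics/w5.png

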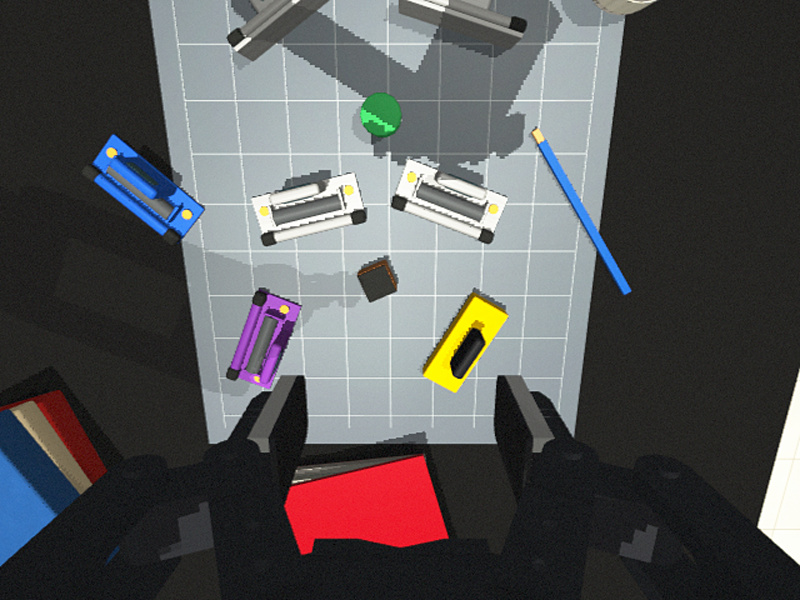

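View pics/sc5.png

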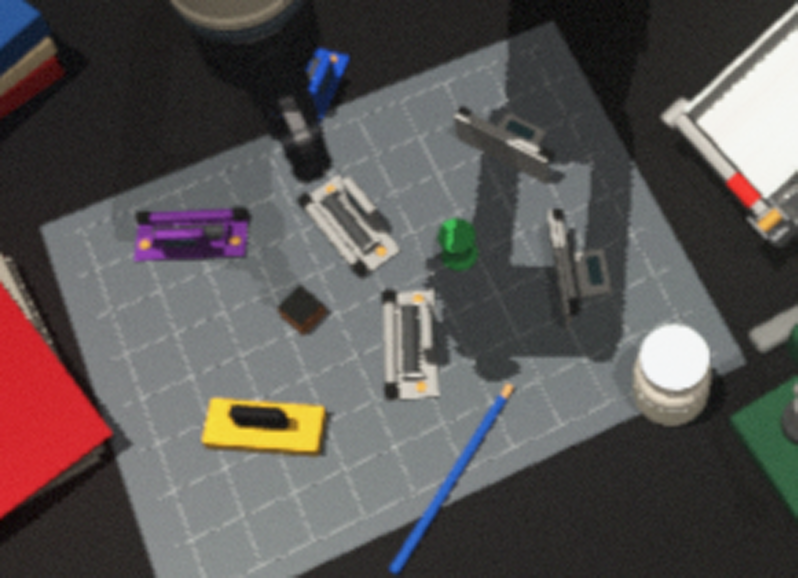

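```bash
cat >> h.py <<'E'
def oranges(c,box):
    h=cv2.cvtColor(c["img"],cv2.COLOR_BGR2HSV);m=((h[...,0]>14)&(h[...,0]<32)&(h[...,1]>110)&(h[...,2]>110)).astype(np.uint8)
    x0,y0,x1,y1=box;n,l,st,ce=cv2.connectedComponentsWithStats(m[y0:y1,x0:x1])
    return [(tuple(np.round(ce[i]+[x0,y0],1)),st[i,4]) for i in range(1,n) if st[i,4]>=8]
E
python3 - <<'E'
from h import *
import pickle
w,sc,si=pickle.load(open("c5.pkl","rb"))
for nm,box,lev,blk in(("A",(190,130,300,200),(298/1.25,191/1.25),[(268,238),(358,215)]),("B",(305,120,415,200),(462/1.25,183/1.25),[(400,201),(486,236)])):
    o=oranges(w,box);print(o)
    P=[onz(w,q,.006)[:2] for q,_ in o]
    B=[onz(w,np.array(q)/1.25,.008)[:2] for q in blk]
    print(nm,P,"mid",sum(P)/2,"d",np.linalg.norm(P[0]-P[1]),"ang",np.degrees(np.arctan2(*(P[1]-P[0])[::-1])),"lever",onz(w,lev,.046)[:2],"blk mid",sum(B)/2,np.degrees(np.arctan2(*(B[1]-B[0])[::-1])))
crop(w,190,90,420,210,3.4,"w5c")
E
```

```text
[((np.float64(278.6), np.float64(151.7)), np.int32(43)), ((np.float64(210.9), np.float64(168.5)), np.int32(44))]
A [array([ 0.48267508, -0.22178436]), array([ 0.40314457, -0.24082817])] mid [ 0.44290983 -0.23130626] d 0.0817787708675393 ang -166.5339078953759 lever [ 0.44471536 -0.21980243] blk mid [ 0.44842146 -0.25543954] 14.083039115771179
[((np.float64(328.8), np.float64(141.6)), np.int32(45)), ((np.float64(394.1), np.float64(167.0)), np.int32(43))]
B [array([ 0.54034121, -0.21058404]), array([ 0.61641639, -0.23932187])] mid [ 0.5783788  -0.22495295] d 0.08132217183318383 ang -20.69433755688206 lever [ 0.58218998 -0.21341701] blk mid [ 0.57074573 -0.24819948] -21.892757726875626
```

View pics/w5c.png

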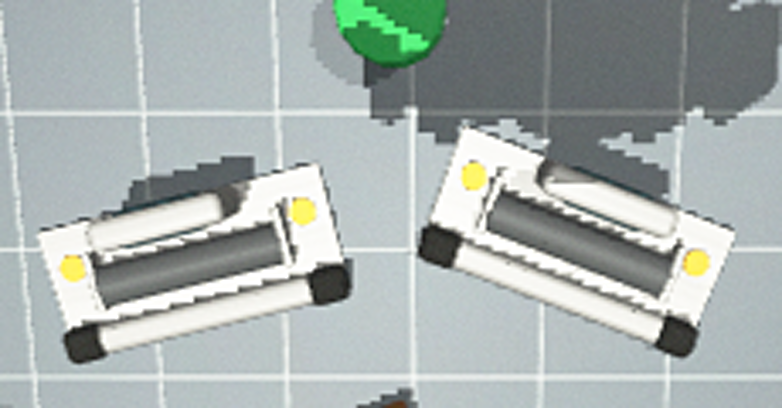

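Emit:
arm_command --moves '[{"fingers":64,"linear":[-2.23,-1.08,2],"roll":-8},{"fingers":64,"linear":[-2.23,-1.08,5],"roll":-13.5},{"fingers":64,"linear":[-2.23,-1.08,5],"roll":-13.5},{"fingers":64,"linear":[-2.23,-1.08,5.5],"roll":-13.5},{"fingers":64,"linear":[-2.23,-1.08,5.5],"roll":-13.5},{"fingers":64,"linear":[-2.23,-1.08,5.5],"roll":-13.5},{"fingers":64,"linear":[-2.23,-1.08,5.5],"roll":-13.5},{"fingers":64,"linear":[-2.23,-1.08,5.5],"roll":-13.5}]'

```text
clock: 6.3
ee_pos: [0.4454, -0.2218, 0.1025]
tcp_rot: [3.139, -0.003, 0.236]
contact_force: [0.6, 1.0, 1.6]
finger_gap: 0.064
```

Run:
```python
from h import *
s=manip.sense();print(s["ee_pos"],toolyaw(),rel([.4425,-.220,.018]))
w=cam("wrist");crop(w,0,0,640,480,1,"w6")
o=oranges(w,(150,100,500,480));print(o)
P=[onz(w,q,.006)[:2] for q,_ in o];print(P)
```

```text
[ 0.44536487 -0.22182807  0.10245439] 13.539239640009892 [-0.07 -0.07  2.11]
[((np.float64(250.7), np.float64(255.0)), np.int32(143)), ((np.float64(375.0), np.float64(255.0)), np.int32(141)), ((np.float64(464.1), np.float64(258.1)), np.int32(141)), ((np.float64(242.5), np.float64(379.1)), np.int32(103)), ((np.float64(488.4), np.float64(453.3)), np.int32(493))]
[array([ 0.40285722, -0.2406763 ]), array([ 0.48195919, -0.22182416]), array([ 0.53950946, -0.21033031]), array([ 0.41434473, -0.33662699]), array([ 0.61386805, -0.360127  ])]
```

View pics/w6.png

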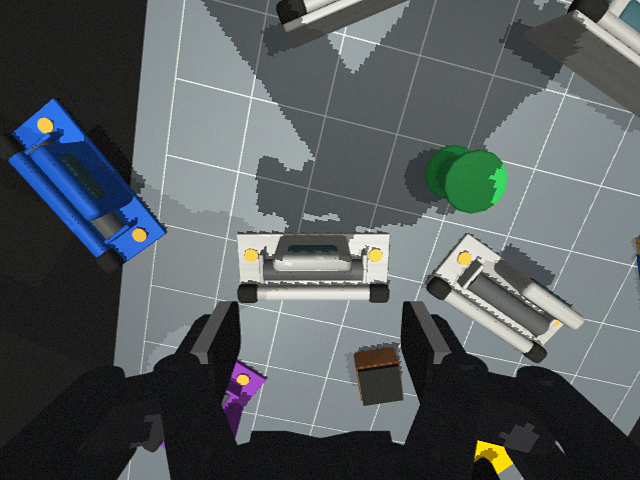

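Emit:
arm_command --moves '[{"fingers":64,"linear":[-0.1,-0.07,1],"roll":0},{"fingers":64,"linear":[-0.1,-0.07,2.0],"roll":0},{"fingers":64,"linear":[-0.1,-0.07,2.1],"roll":0},{"fingers":64,"linear":[-0.1,-0.07,2.1],"roll":0},{"fingers":30,"linear":[-0.1,-0.07,2.1],"roll":0},{"fingers":30,"linear":[-0.1,-0.07,2.1],"roll":0},{"fingers":30,"linear":[-0.1,-0.07,2.1],"roll":0},{"fingers":30,"linear":[-0.1,-0.07,2.1],"roll":0},{"fingers":30,"linear":[-0.1,-0.07,2.1],"roll":0}]'

```text
clock: 7.25
ee_pos: [0.44, -0.2201, 0.0185]
tcp_rot: [3.139, -0.003, 0.236]
contact_force: [-0.0, 0.7, 6.2]
finger_gap: 0.0429
```

Run:
```python
from h import *
# lever centre at bed x -.275-ish: back-bottom edge lands on floor
back=bed([-.290,0,0]); xd=np.array([np.cos(YAW),np.sin(YAW),0])
lev=back+.005*xd; lev[2]=back[2]+.018+.003
print(back,lev,rel(lev),rel(np.r_[lev[:2],.32]),toolyaw())
```

```text
[0.51210317 0.34962816 0.1775593 ] [0.51301435 0.34471188 0.1985593 ] [  5.09 -13.29  -4.52] [  5.09 -13.28  -7.56] 13.502591896401889
```

Emit:
arm_command --moves '[{"fingers":30,"linear":[0,0,-1],"roll":0},{"fingers":30,"linear":[0,0,-2],"roll":0},{"fingers":30,"linear":[0,0,-3.2],"roll":0},{"fingers":30,"linear":[0,0,-4.5],"roll":0},{"fingers":30,"linear":[1,-2,-5.7],"roll":0},{"fingers":30,"linear":[1.5,-4,-6.5],"roll":3},{"fingers":30,"linear":[2,-6,-7.2],"roll":3},{"fingers":30,"linear":[3,-8,-7.5],"roll":3},{"fingers":30,"linear":[4,-10,-7.5],"roll":3},{"fingers":30,"linear":[5.09,-12,-7.5],"roll":3},{"fingers":30,"linear":[5.09,-13.3,-7.5],"roll":3},{"fingers":30,"linear":[5.09,-13.3,-7.5],"roll":3}]'

```text
clock: 8.45
ee_pos: [0.4896, 0.161, 0.2991]
tcp_rot: [-3.141, -0.003, 0.183]
contact_force: [1.0, -0.5, -1.9]
finger_gap: 0.0426
```

Run:
```python
from h import *
w=cam("wrist");crop(w,0,0,640,480,1,"w7")
s=manip.sense();print(s["ee_pos"],toolyaw(),s["finger_gap"],rel([.513,.3447,.1986]))
sc=cam("scene");crop(sc,330,90,510,250,4,"sc7")
```

```text
[0.49085712 0.1676523  0.30000628] 10.601004516689164 0.04282829715206616 [ 1.34 -4.24  2.57]
```

View pics/w7.png

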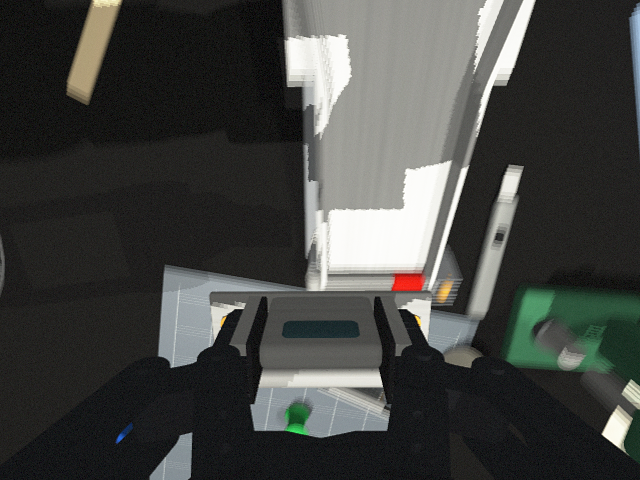

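View pics/sc7.png

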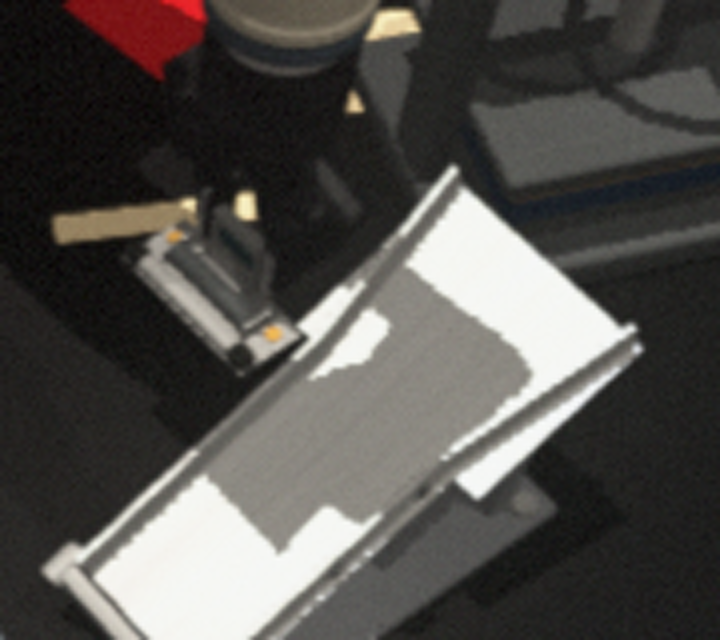

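Emit:
arm_command --moves '[{"fingers":30,"linear":[1.3,-4.2,0],"roll":0},{"fingers":30,"linear":[1.3,-4.2,0],"roll":0},{"fingers":30,"linear":[1.3,-4.2,0],"roll":0},{"fingers":30,"linear":[1.3,-4.2,0],"roll":0},{"fingers":30,"linear":[1.3,-4.2,1.5],"roll":0},{"fingers":30,"linear":[1.3,-4.2,1.5],"roll":0},{"fingers":30,"linear":[1.3,-4.2,1.5],"roll":0}]'

```text
clock: 9.25
ee_pos: [0.509, 0.3321, 0.2358]
tcp_rot: [3.14, 0.003, 0.183]
contact_force: [-0.4, -0.6, 0.2]
finger_gap: 0.0429
```

Run:
```python
from h import *
w=cam("wrist");crop(w,0,0,640,480,1,"w8")
s=manip.sense();print(s["ee_pos"],toolyaw(),s["finger_gap"],rel([.513,.3447,.1986]))
sc=cam("scene");crop(sc,380,90,510,210,5,"sc8")
si=cam("side");crop(si,180,50,300,170,5,"si8")
```

```text
[0.51009573 0.332575   0.23752141] 10.458744206681176 0.04247121551635449 [ 0.13 -0.29  0.97]
```

View pics/w8.png

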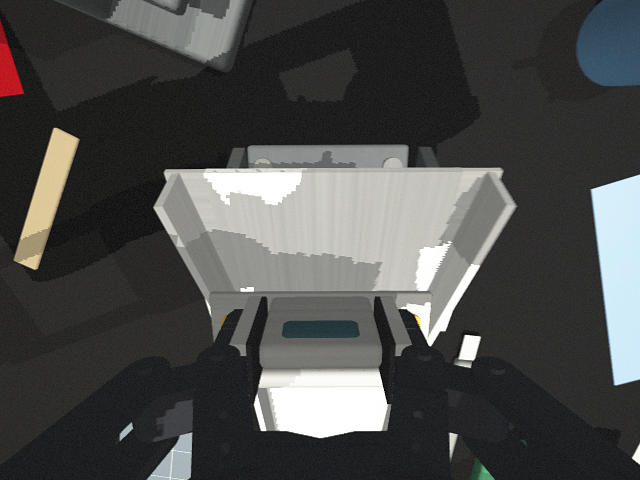

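View pics/sc8.png

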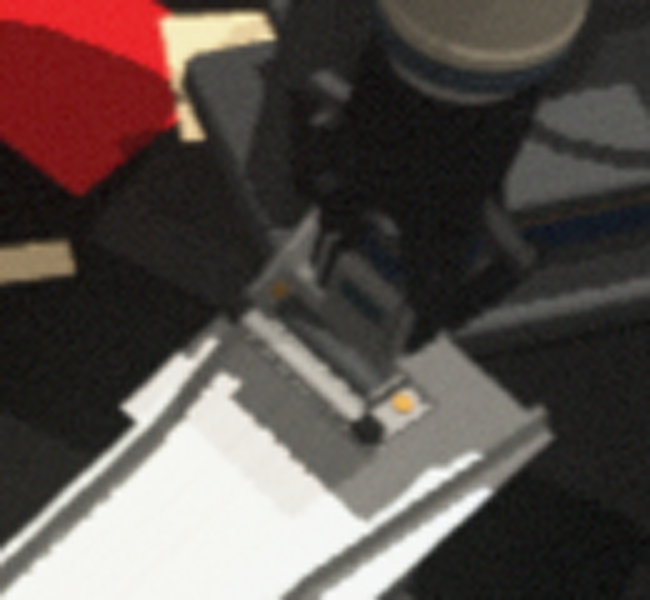

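View pics/si8.png

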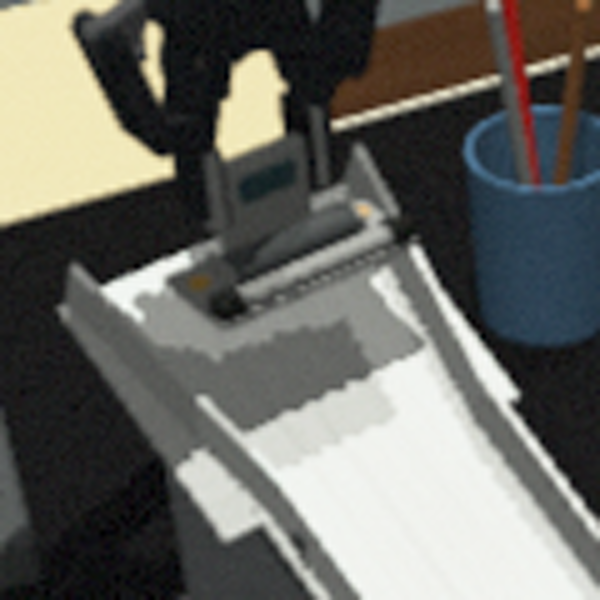

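Emit:
arm_command --moves '[{"fingers":30,"linear":[0.15,-0.25,0.5],"roll":0},{"fingers":30,"linear":[0.15,-0.25,0.85],"roll":0},{"fingers":30,"linear":[0.15,-0.25,0.98],"roll":0},{"fingers":30,"linear":[0.15,-0.25,0.98],"roll":0},{"fingers":30,"linear":[0.15,-0.25,0.98],"roll":0}]'

```text
clock: 9.9
ee_pos: [0.5145, 0.3442, 0.198]
tcp_rot: [-3.141, -0.0, 0.183]
contact_force: [0.7, -0.1, -1.6]
finger_gap: 0.0428
```

Emit:
arm_command --moves '[{"fingers":30,"linear":[0,0,0.06],"roll":0},{"fingers":30,"linear":[0,0,0.06],"roll":0}]'

```text
clock: 10.1
ee_pos: [0.5144, 0.3444, 0.1952]
tcp_rot: [-3.141, -0.0, 0.183]
contact_force: [-0.9, -1.0, -1.1]
finger_gap: 0.0424
```

Emit:
arm_command --moves '[{"fingers":60,"linear":[0,0,0],"roll":0},{"fingers":60,"linear":[0,0,0],"roll":0},{"fingers":60,"linear":[0,0,0],"roll":0}]'

```text
clock: 10.4
ee_pos: [0.5144, 0.3445, 0.1952]
tcp_rot: [-3.141, -0.0, 0.183]
contact_force: [-0.5, 0.6, 0.4]
finger_gap: 0.0597
```

Run:
```python
from h import *
w=cam("wrist");crop(w,0,0,640,480,1,"w9")
si=cam("side");crop(si,180,50,360,250,3,"si9")
```

```text
(no output)
```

View pics/si9.png

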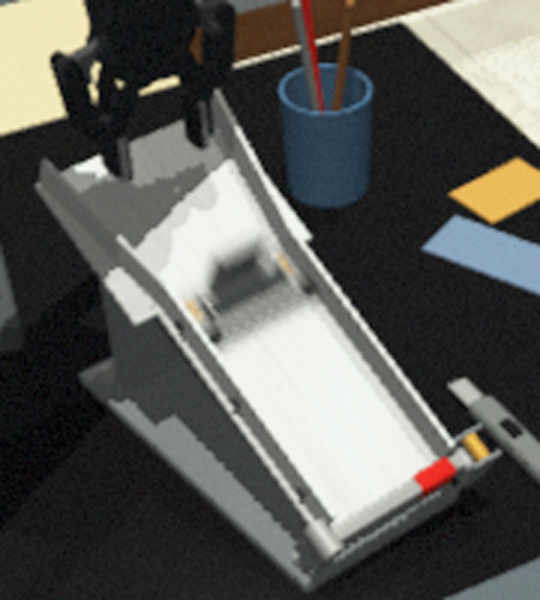

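Run:
```python
from h import *
print(rel([.5824,-.214,.30]),rel([.5824,-.214,.12]),toolyaw())
si=cam("side");crop(si,180,50,360,250,3,"si10")
```

```text
[-0.87 14.04 -2.62] [-0.87 14.04  1.88] 10.503757556953499
```

View pics/si10.png

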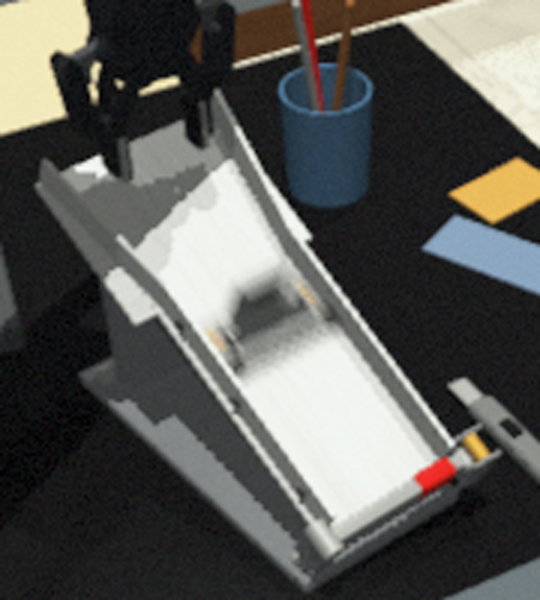

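Emit:
arm_command --moves '[{"fingers":60,"linear":[0,0,-1.2],"roll":0},{"fingers":60,"linear":[0,0,-2.4],"roll":0},{"fingers":64,"linear":[-0.1,2.5,-3],"roll":0},{"fingers":64,"linear":[-0.87,14.04,-3],"roll":8},{"fingers":64,"linear":[-0.87,14.04,-3],"roll":16},{"fingers":64,"linear":[-0.87,14.04,-3],"roll":24},{"fingers":64,"linear":[-0.87,14.04,-3],"roll":31},{"fingers":64,"linear":[-0.87,14.04,-3],"roll":31},{"fingers":64,"linear":[-0.87,14.04,-3],"roll":31},{"fingers":64,"linear":[-0.87,14.04,-3],"roll":31},{"fingers":64,"linear":[-0.87,14.04,-3],"roll":31},{"fingers":64,"linear":[-0.87,14.04,-3],"roll":31}]'

```text
clock: 11.75
ee_pos: [0.5747, -0.1525, 0.3137]
tcp_rot: [-3.141, -0.0, -0.358]
contact_force: [1.2, 0.1, 0.0]
finger_gap: 0.0638
```

Run:
```python
from h import *
print(manip.sense()["ee_pos"],rel([.5824,-.214,.12]),toolyaw())
si=cam("side");crop(si,180,50,360,250,3,"si11")
```

```text
[ 0.57471597 -0.1524799   0.31369889] [0.72 1.37 4.84] -20.503621676937186
```

View pics/si11.png

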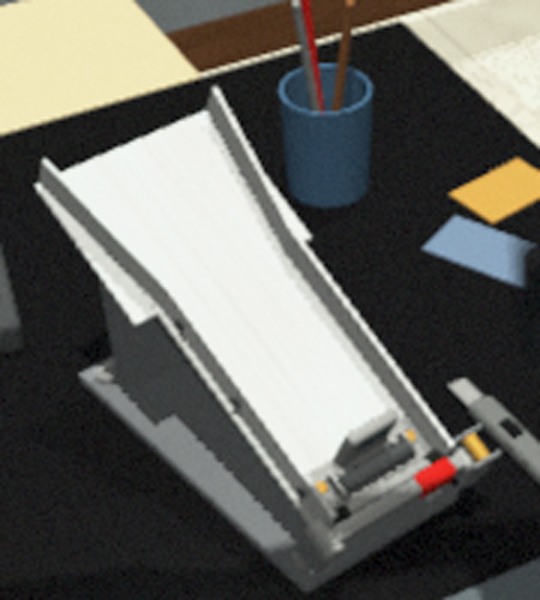

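Clip A is queued flat against the bar. Now clip B.

Emit:
arm_command --moves '[{"fingers":64,"linear":[0.7,1.37,1],"roll":0},{"fingers":64,"linear":[0.72,1.37,3],"roll":0},{"fingers":64,"linear":[0.72,1.37,4.8],"roll":0},{"fingers":64,"linear":[0.72,1.37,4.8],"roll":0},{"fingers":64,"linear":[0.72,1.37,4.8],"roll":0},{"fingers":64,"linear":[0.72,1.37,4.8],"roll":0},{"fingers":64,"linear":[0.72,1.37,4.8],"roll":0}]'

```text
clock: 12.5
ee_pos: [0.5839, -0.212, 0.1233]
tcp_rot: [-3.142, -0.002, -0.358]
contact_force: [0.0, -0.3, 0.3]
finger_gap: 0.0639
```

Run:
```python
from h import *
w=cam("wrist");crop(w,0,0,640,480,1,"w12")
print(manip.sense()["ee_pos"],toolyaw())
o=oranges(w,(200,180,440,300));print(o)
P=[onz(w,q,.006)[:2] for q,_ in o];m=sum(P[:2])/2;a=np.arctan2(*(P[1]-P[0])[::-1]);print(P,m,np.degrees(a))
```

```text
[ 0.5843374  -0.21212126  0.12404246] -20.48435304217176
[((np.float64(263.0), np.float64(251.5)), np.int32(120)), ((np.float64(377.8), np.float64(252.1)), np.int32(118))]
[array([ 0.54098684, -0.21000505]), array([ 0.61707673, -0.23907949])] [ 0.57903178 -0.22454227] -20.91218387080366
```

View pics/w12.png

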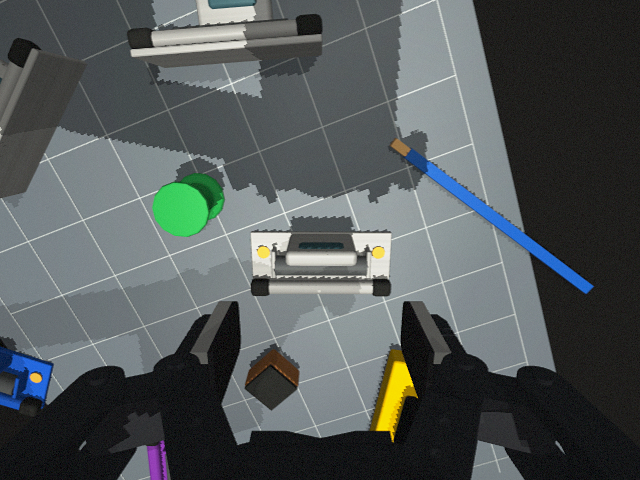

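Emit:
arm_command --moves '[{"fingers":64,"linear":[-0.01,0.05,1.2],"roll":0},{"fingers":64,"linear":[-0.01,0.05,2.3],"roll":0},{"fingers":64,"linear":[-0.01,0.05,2.6],"roll":0},{"fingers":64,"linear":[-0.01,0.05,2.6],"roll":0},{"fingers":30,"linear":[-0.01,0.05,2.6],"roll":0},{"fingers":30,"linear":[-0.01,0.05,2.6],"roll":0},{"fingers":30,"linear":[-0.01,0.05,2.6],"roll":0},{"fingers":30,"linear":[-0.01,0.05,2.6],"roll":0},{"fingers":30,"linear":[-0.01,0.05,2.6],"roll":0}]'

```text
clock: 13.45
ee_pos: [0.5837, -0.2142, 0.0205]
tcp_rot: [-3.141, -0.005, -0.358]
contact_force: [0.5, 0.6, 8.7]
finger_gap: 0.0423
```

Run:
```python
from h import *
print(rel([.514,.3435,.32]),rel([.5144,.3444,.197]),toolyaw())
```

```text
[ -6.48 -12.45  -7.52] [ -6.49 -12.47  -4.44] -20.504238654424164
```

Emit:
arm_command --moves '[{"fingers":30,"linear":[0,0,-1],"roll":0},{"fingers":30,"linear":[0,0,-2],"roll":0},{"fingers":30,"linear":[0,0,-3.2],"roll":0},{"fingers":30,"linear":[0,0,-4.5],"roll":0},{"fingers":30,"linear":[0,0,-5.7],"roll":0},{"fingers":30,"linear":[-0.5,-1,-6.7],"roll":-8},{"fingers":30,"linear":[-6.5,-12.4,-7.4],"roll":-16},{"fingers":30,"linear":[-6.5,-12.4,-7.4],"roll":-24},{"fingers":30,"linear":[-6.5,-12.4,-7.4],"roll":-31},{"fingers":30,"linear":[-6.5,-12.4,-7.4],"roll":-31},{"fingers":30,"linear":[-6.5,-12.4,-7.4],"roll":-31},{"fingers":30,"linear":[-6.5,-12.4,-7.4],"roll":-31}]'

```text
clock: 14.65
ee_pos: [0.5393, 0.1224, 0.3007]
tcp_rot: [-3.141, -0.003, 0.183]
contact_force: [0.6, -0.7, -1.3]
finger_gap: 0.0426
```

Run:
```python
from h import *
print(manip.sense()["ee_pos"],rel([.514,.3435,.32]),rel([.5144,.3444,.197]),toolyaw(),manip.sense()["finger_gap"])
```

```text
[0.53934292 0.1224365  0.30073104] [ 0.39 -5.55 -0.48] [ 0.39 -5.57  2.6 ] 10.495495935798644 0.04262746779179418
```

Emit:
arm_command --moves '[{"fingers":30,"linear":[0.39,-5.55,0],"roll":0},{"fingers":30,"linear":[0.39,-5.55,0],"roll":0},{"fingers":30,"linear":[0.39,-5.55,0],"roll":0},{"fingers":30,"linear":[0.39,-5.55,0],"roll":0},{"fingers":30,"linear":[0.39,-5.55,0.3],"roll":0},{"fingers":30,"linear":[0.39,-5.55,1.5],"roll":0},{"fingers":30,"linear":[0.39,-5.55,2.2],"roll":0},{"fingers":30,"linear":[0.39,-5.55,2.3],"roll":0},{"fingers":30,"linear":[0.39,-5.55,2.3],"roll":0},{"fingers":30,"linear":[0.39,-5.55,2.3],"roll":0}]'

```text
clock: 15.65
ee_pos: [0.5159, 0.3421, 0.2092]
tcp_rot: [-3.14, -0.003, 0.183]
contact_force: [0.9, -0.3, -0.2]
finger_gap: 0.0427
```

Run:
```python
from h import *
print(manip.sense()["ee_pos"],rel([.5144,.3444,.197]),toolyaw(),manip.sense()["finger_gap"])
sc=cam("scene");crop(sc,340,90,510,260,4,"sc13")
```

```text
[0.51593927 0.34212618 0.20921157] [-0.03 -0.06  0.31] 10.477359929421354 0.042693075327903084
```

View pics/sc13.png

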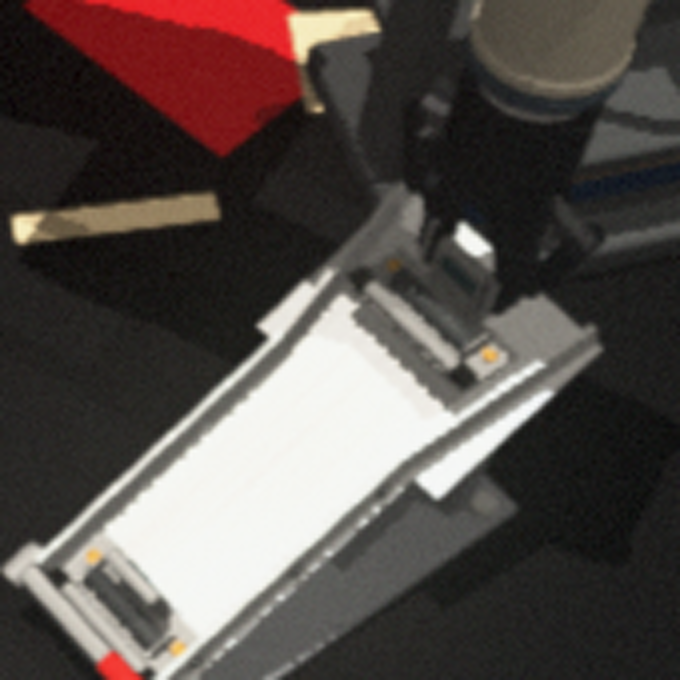

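Emit:
arm_command --moves '[{"fingers":30,"linear":[-0.04,-0.05,0.3],"roll":0},{"fingers":30,"linear":[-0.04,-0.05,0.3],"roll":0},{"fingers":60,"linear":[-0.04,-0.05,0.3],"roll":0},{"fingers":60,"linear":[-0.04,-0.05,0.3],"roll":0},{"fingers":60,"linear":[-0.04,-0.05,0.3],"roll":0},{"fingers":60,"linear":[-0.04,-0.05,0],"roll":0},{"fingers":40,"linear":[-0.04,-0.05,-1],"roll":0},{"fingers":0,"linear":[-0.04,-0.05,-2],"roll":0}]'

```text
clock: 16.5
ee_pos: [0.5123, 0.343, 0.2876]
tcp_rot: [3.141, 0.002, 0.183]
contact_force: [0.5, 0.7, -0.6]
finger_gap: 0.0319
```

Run:
```python
from h import *
print(manip.sense()["ee_pos"])
si=cam("side");crop(si,180,50,360,250,3,"si14")
import pickle
sc=cam("scene");pickle.dump((sc,si),open("c14.pkl","wb"));crop(sc,240,190,370,350,5,"sc14")
print(rel([.5,-.1,.30]))
```

```text
[0.51225558 0.34303888 0.28764841]
[-2.4  10.87 -0.23]
```

View pics/si14.png

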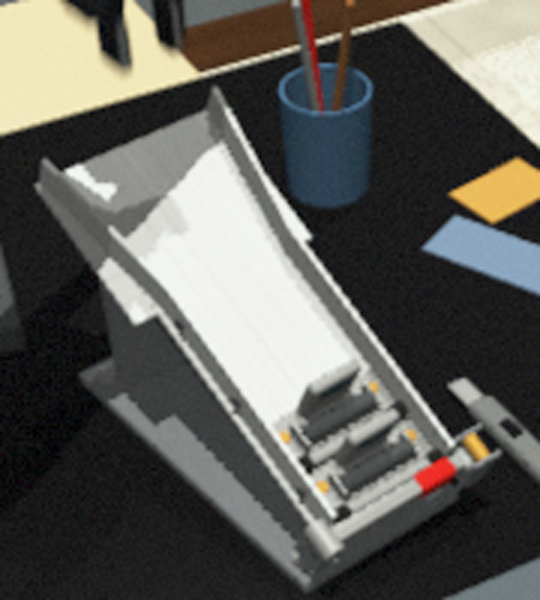

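View pics/sc14.png

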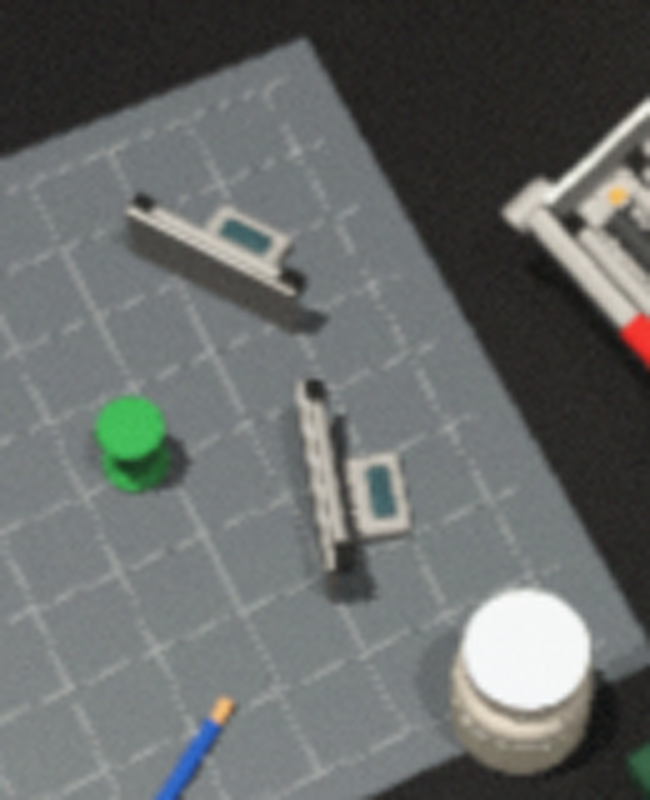

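Emit:
arm_command --moves '[{"fingers":0,"linear":[-2.2,10.5,-0.2],"roll":0},{"fingers":0,"linear":[-2.2,10.5,-0.2],"roll":0},{"fingers":0,"linear":[-2.2,10.5,-0.2],"roll":0},{"fingers":0,"linear":[-2.2,10.5,-0.2],"roll":0},{"fingers":0,"linear":[-2.2,10.5,-0.2],"roll":0},{"fingers":0,"linear":[-2.2,10.5,-0.2],"roll":0},{"fingers":0,"linear":[-2.2,10.5,-0.2],"roll":0},{"fingers":0,"linear":[-2.2,10.5,-0.2],"roll":0},{"fingers":0,"linear":[-2.2,10.5,-0.2],"roll":0},{"fingers":0,"linear":[-2.2,10.5,-0.2],"roll":0},{"fingers":0,"linear":[-2.2,10.5,-0.2],"roll":0}]'

```text
clock: 17.7
ee_pos: [0.5027, -0.0861, 0.2948]
tcp_rot: [-3.141, -0.0, 0.181]
contact_force: [0.5, 0.1, -0.4]
finger_gap: -0.0
```

Run:
```python
from h import *
import pickle
w=cam("wrist");pickle.dump(w,open("c15.pkl","wb"));crop(w,100,0,560,340,1.7,"w15")
print(manip.sense()["ee_pos"],toolyaw())
```

```text
[ 0.50273293 -0.08537035  0.29469911] 10.464667796936144
```

View pics/w15.png

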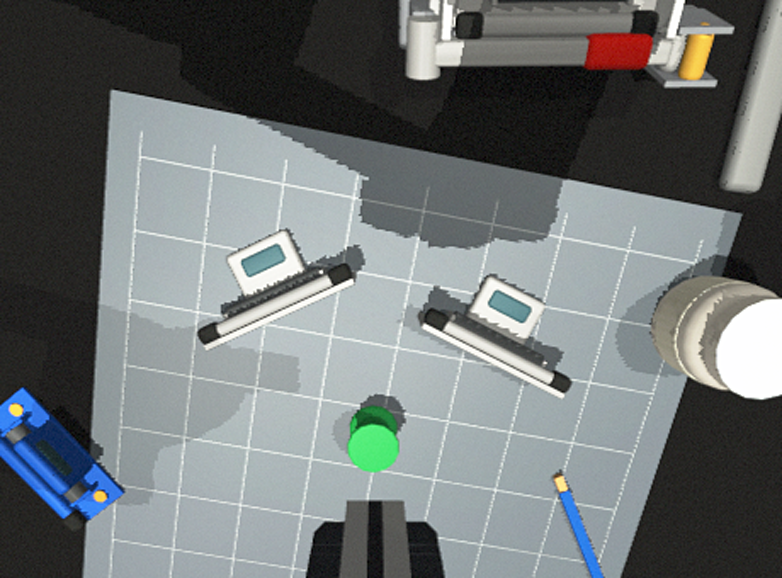

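Run:
```python
from h import *
import pickle
w=pickle.load(open("c15.pkl","rb"))
f=lambda p:onz(w,(p[0]/1.7+100,p[1]/1.7),.045)[:2]
for n,e,l in(("C",[(203,350),(354,282)],(265,261)),("D",[(421,328),(565,396)],(510,306))):
    P=[f(p) for p in e];m=sum(P)/2;d=P[1]-P[0];a=np.arctan2(d[1],d[0]);zc=np.array([-np.sin(a),np.cos(a)])
    lv=onz(w,(l[0]/1.7+100,l[1]/1.7),.010)[:2]
    print(n,P,m,np.linalg.norm(d),np.degrees(a),"lever mid in clip",(lv-m)@zc,(lv-m)@(d/np.linalg.norm(d)))
    st=m+zc*.036; print("start",st,rel(np.r_[st,.039]),"roll",toolyaw()-np.degrees(a))
```

```text
C [array([ 0.40125171, -0.11350533]), array([ 0.48457463, -0.05682478])] [ 0.44291317 -0.08516505] 0.10077397430316348 34.22555809634986 lever mid in clip 0.03173824757363279 0.0015350071006646673
start [ 0.42266489 -0.05539918] [-1.83 -1.1   6.39] roll -23.760890299413713
D [array([ 0.52887658, -0.07654763]), array([ 0.62537279, -0.10227721])] [ 0.57712468 -0.08941242] 0.09986756544132304 -14.92989583826308 lever mid in clip 0.03279998133810874 0.0008710039200492837
start [ 0.58639961 -0.05462772] [ 2.2  -0.37  6.39] roll 25.394563635199226
```

Emit:
arm_command --moves '[{"fingers":0,"linear":[-1.83,-1.1,2],"roll":-8},{"fingers":0,"linear":[-1.83,-1.1,4],"roll":-16},{"fingers":0,"linear":[-1.83,-1.1,5],"roll":-23.8},{"fingers":0,"linear":[-1.83,-1.1,5],"roll":-23.8},{"fingers":0,"linear":[-1.83,-1.1,5],"roll":-23.8},{"fingers":0,"linear":[-1.83,-1.1,5.8],"roll":-23.8},{"fingers":0,"linear":[-1.83,-1.1,6.4],"roll":-23.8},{"fingers":0,"linear":[-1.83,-1.1,6.4],"roll":-23.8},{"fingers":0,"linear":[-1.83,-1.1,6.4],"roll":-23.8},{"fingers":0,"linear":[-1.83,-1.1,6.4],"roll":-23.8}]'

```text
clock: 18.75
ee_pos: [0.4238, -0.0554, 0.0398]
tcp_rot: [3.14, -0.001, 0.599]
contact_force: [0.4, -0.9, 0.6]
finger_gap: 0.0001
```

Run:
```python
from h import *
print(manip.sense()["ee_pos"],toolyaw(),rel([.42266,-.0554,.039]))
si=cam("side");crop(si,250,240,430,380,4,"si16");sc=cam("scene");crop(sc,220,190,340,310,5,"sc16")
```

```text
[ 0.4238246  -0.05543259  0.03975561] 34.34766292541321 [-0.02 -0.02  0.02]
```

View pics/si16.png

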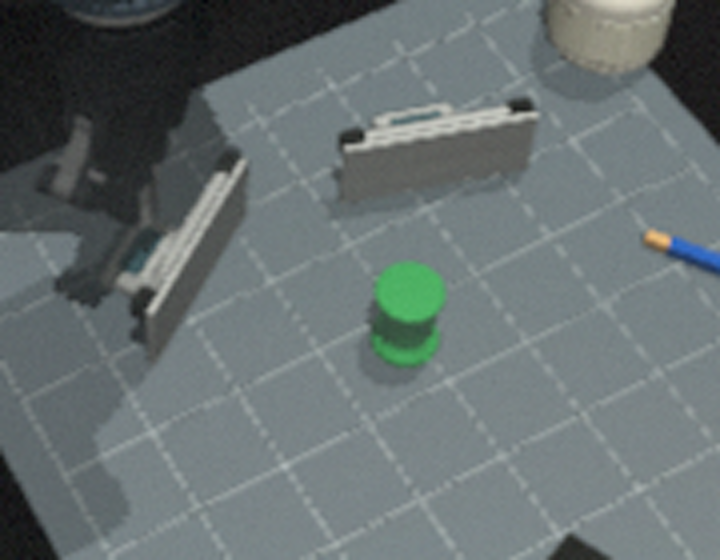

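View pics/sc16.png

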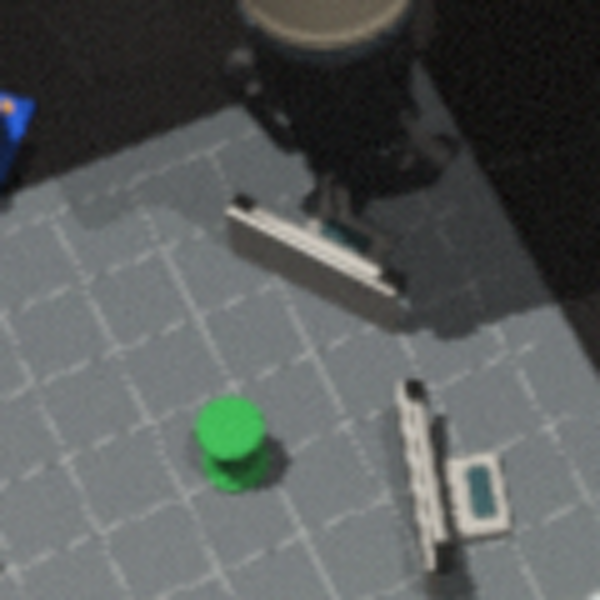

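Fingers are behind the jaw lip. Pushing gently along tool +y.

Emit:
arm_command --moves '[{"fingers":0,"linear":[0,0.2,0],"roll":0},{"fingers":0,"linear":[0,0.35,0],"roll":0},{"fingers":0,"linear":[0,0.5,0],"roll":0},{"fingers":0,"linear":[0,0.6,0],"roll":0},{"fingers":0,"linear":[0,0.7,0],"roll":0},{"fingers":0,"linear":[0,0.7,0],"roll":0}]'

```text
clock: 19.45
ee_pos: [0.4389, -0.0794, 0.0386]
tcp_rot: [3.141, -0.0, 0.598]
contact_force: [0.1, 0.3, 0.4]
finger_gap: -0.0003
```

Run:
```python
from h import *
si=cam("side");crop(si,250,240,430,380,4,"si17");sc=cam("scene");crop(sc,220,190,340,310,5,"sc17")
```

```text
(no output)
```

View pics/si17.png

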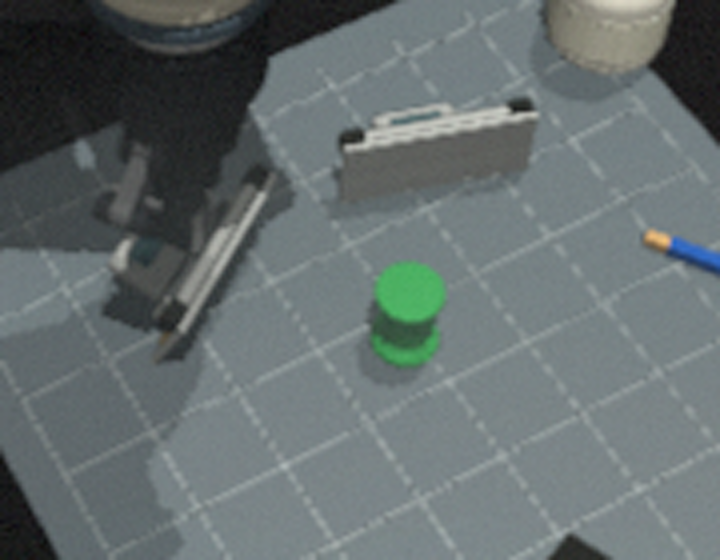

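It is tipping without sliding. Continuing.

Emit:
arm_command --moves '[{"fingers":0,"linear":[0,0.15,0],"roll":0},{"fingers":0,"linear":[0,0.3,0],"roll":0},{"fingers":0,"linear":[0,0.4,0],"roll":0},{"fingers":0,"linear":[0,0.5,0],"roll":0},{"fingers":0,"linear":[0,0.5,0],"roll":0},{"fingers":0,"linear":[0,0.5,0],"roll":0}]'

```text
clock: 20.15
ee_pos: [0.4499, -0.0955, 0.0386]
tcp_rot: [3.142, -0.0, 0.598]
contact_force: [0.2, 0.1, -0.2]
finger_gap: 0.0001
```

Run:
```python
from h import *
print(manip.sense()["ee_pos"])
si=cam("side");crop(si,250,240,430,380,4,"si18")
```

```text
[ 0.44989828 -0.095529    0.03859273]
```

View pics/si18.png

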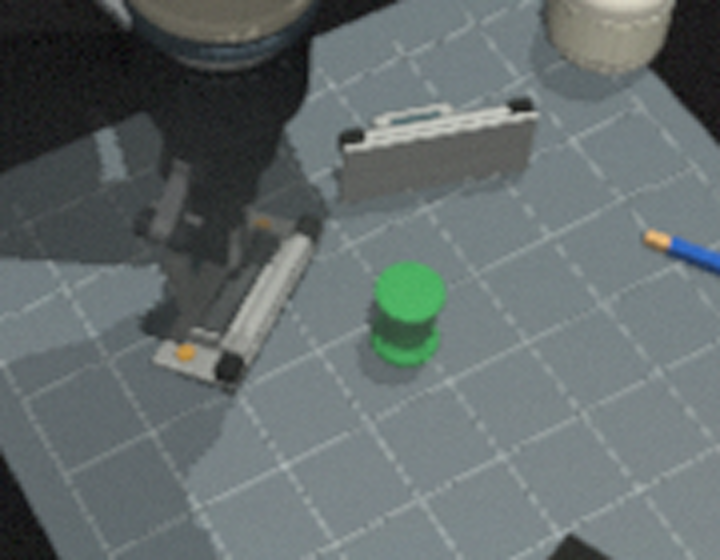

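Emit:
arm_command --moves '[{"fingers":0,"linear":[0,0,-1],"roll":0},{"fingers":64,"linear":[0,-0.17,-2.1],"roll":0},{"fingers":64,"linear":[0,-0.17,-2.1],"roll":0},{"fingers":64,"linear":[0,-0.17,-2.1],"roll":0},{"fingers":64,"linear":[0,-0.17,-2.1],"roll":0},{"fingers":64,"linear":[0,-0.17,-2.1],"roll":0}]'

```text
clock: 20.8
ee_pos: [0.4451, -0.0897, 0.1214]
tcp_rot: [-3.14, 0.002, 0.599]
contact_force: [-0.3, 0.0, 0.4]
finger_gap: 0.0641
```

```bash
cat >> h.py <<'E'
def hover(c,box):
    o=oranges(c,box);print(o)
    P=sorted([onz(c,q,.006)[:2] for q,_ in o],key=lambda v:v[0]);m=sum(P[:2])/2;d=P[1]-P[0];a=np.arctan2(d[1],d[0])
    lev=m+.0115*np.array([-np.sin(a),np.cos(a)])
    print("d",np.linalg.norm(d),"lev",lev,"ang",np.degrees(a),"roll",toolyaw()-np.degrees(a),"rel",rel(np.r_[lev,.020]))
E
python3 - <<'E'
from h import *
w=cam("wrist");crop(w,0,0,640,480,1,"w19")
print(manip.sense()["ee_pos"]);hover(w,(170,150,470,300))
E
```

```text
[ 0.44515198 -0.08966567  0.12144016]
[((np.float64(264.5), np.float64(246.5)), np.int32(122)), ((np.float64(380.3), np.float64(246.5)), np.int32(122)), ((np.float64(442.3), np.float64(294.0)), np.int32(10))]
d 0.08121271791689023 lev [ 0.44387648 -0.08654206] ang 34.26192123349357 roll 0.03607257518402207 rel [ 0.02 -0.08  2.54]
```

View pics/w19.png

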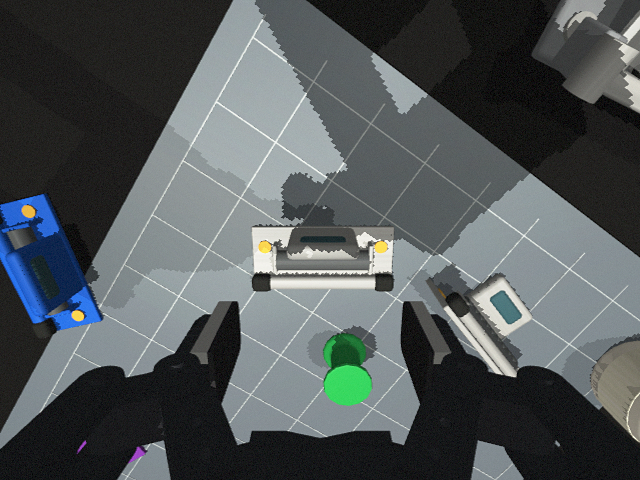

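Emit:
arm_command --moves '[{"fingers":64,"linear":[0.02,-0.08,1.2],"roll":0},{"fingers":64,"linear":[0.02,-0.08,2.3],"roll":0},{"fingers":64,"linear":[0.02,-0.08,2.53],"roll":0},{"fingers":64,"linear":[0.02,-0.08,2.53],"roll":0},{"fingers":30,"linear":[0.02,-0.08,2.53],"roll":0},{"fingers":30,"linear":[0.02,-0.08,2.53],"roll":0},{"fingers":30,"linear":[0.02,-0.08,2.53],"roll":0},{"fingers":30,"linear":[0.02,-0.08,2.53],"roll":0},{"fingers":30,"linear":[0.02,-0.08,2.53],"roll":0}]'

```text
clock: 21.75
ee_pos: [0.4462, -0.087, 0.023]
tcp_rot: [3.139, -0.002, 0.599]
contact_force: [-0.8, 0.9, 9.4]
finger_gap: 0.0432
```

Run:
```python
from h import *
print(rel([.514,.3435,.32]),rel([.5144,.3444,.197]),toolyaw())
```

```text
[ 7.48 -7.92 -7.43] [ 7.5  -7.94 -4.35] 34.29851136673243
```

Emit:
arm_command --moves '[{"fingers":30,"linear":[0,0,-1],"roll":0},{"fingers":30,"linear":[0,0,-2],"roll":0},{"fingers":30,"linear":[0,0,-3.2],"roll":0},{"fingers":30,"linear":[0,0,-4.5],"roll":0},{"fingers":30,"linear":[0,0,-5.7],"roll":0},{"fingers":30,"linear":[0,0,-6.9],"roll":8},{"fingers":30,"linear":[7.48,-7.92,-7.4],"roll":16},{"fingers":30,"linear":[7.48,-7.92,-7.4],"roll":23.8},{"fingers":30,"linear":[7.48,-7.92,-7.4],"roll":23.8},{"fingers":30,"linear":[7.48,-7.92,-7.4],"roll":23.8},{"fingers":30,"linear":[7.48,-7.92,-7.4],"roll":23.8},{"fingers":30,"linear":[7.48,-7.92,-7.4],"roll":23.8}]'

```text
clock: 22.95
ee_pos: [0.4899, 0.1979, 0.3118]
tcp_rot: [-3.141, -0.002, 0.183]
contact_force: [1.2, -0.3, -1.6]
finger_gap: 0.0427
```

Run:
```python
from h import *
print(manip.sense()["ee_pos"],rel([.5144,.3444,.201]),toolyaw(),manip.sense()["finger_gap"])
```

```text
[0.48994189 0.19787193 0.3118055 ] [ 1.26 -3.49  2.77] 10.502517983828728 0.042742771468857445
```

Emit:
arm_command --moves '[{"fingers":30,"linear":[1.26,-3.49,0],"roll":0},{"fingers":30,"linear":[1.26,-3.49,0],"roll":0},{"fingers":30,"linear":[1.26,-3.49,0],"roll":0},{"fingers":30,"linear":[1.26,-3.49,0.5],"roll":0},{"fingers":30,"linear":[1.26,-3.49,1.5],"roll":0},{"fingers":30,"linear":[1.26,-3.49,2.3],"roll":0},{"fingers":30,"linear":[1.26,-3.49,2.4],"roll":0},{"fingers":30,"linear":[1.26,-3.49,2.4],"roll":0},{"fingers":30,"linear":[1.26,-3.49,2.4],"roll":0}]'

```text
clock: 23.85
ee_pos: [0.5153, 0.3428, 0.2169]
tcp_rot: [-3.14, -0.003, 0.183]
contact_force: [-0.1, 0.5, -0.7]
finger_gap: 0.0425
```

Run:
```python
from h import *
print(manip.sense()["ee_pos"],rel([.5144,.3444,.200]),toolyaw(),manip.sense()["finger_gap"])
sc=cam("scene");crop(sc,340,90,510,260,4,"sc20");w=cam("wrist");crop(w,0,0,640,480,1,"w20")
```

```text
[0.51533842 0.34282342 0.2168673 ] [-0.02 -0.04  0.42] 10.487702922212367 0.04247025446478785
```

View pics/sc20.png

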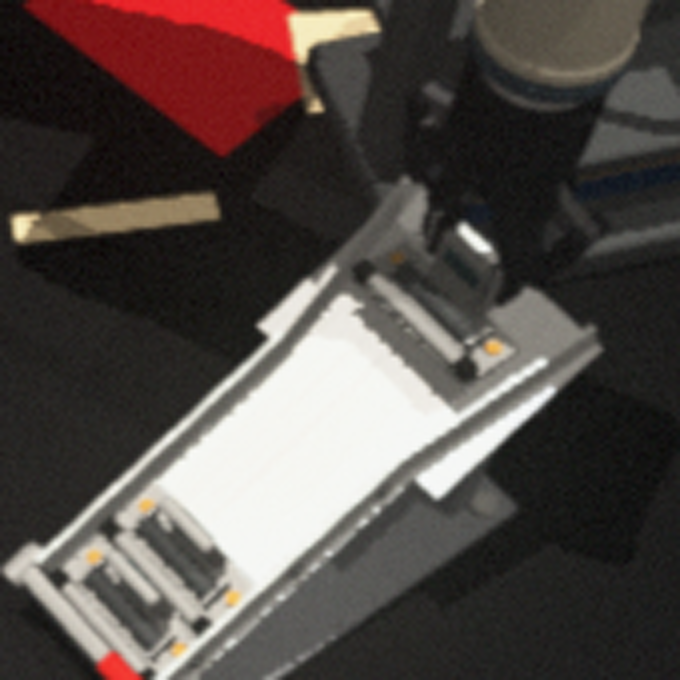

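View pics/w20.png

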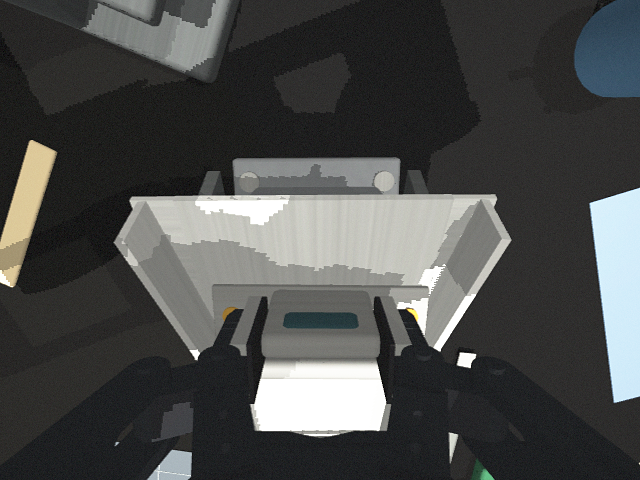

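Emit:
arm_command --moves '[{"fingers":30,"linear":[-0.05,-0.04,0.25],"roll":0},{"fingers":30,"linear":[-0.05,-0.04,0.43],"roll":0},{"fingers":30,"linear":[-0.05,-0.04,0.43],"roll":0},{"fingers":60,"linear":[-0.05,-0.04,0.43],"roll":0},{"fingers":60,"linear":[-0.05,-0.04,0.43],"roll":0},{"fingers":60,"linear":[-0.05,-0.04,0.43],"roll":0},{"fingers":60,"linear":[-0.05,-0.04,0],"roll":0},{"fingers":40,"linear":[-0.05,-0.04,-1],"roll":0},{"fingers":0,"linear":[-0.05,-0.04,-2],"roll":0},{"fingers":0,"linear":[-0.05,-0.04,-2.2],"roll":0}]'

```text
clock: 24.95
ee_pos: [0.5138, 0.3448, 0.3073]
tcp_rot: [-3.139, -0.006, 0.183]
contact_force: [0.5, 0.7, 0.1]
finger_gap: 0.0167
```

Run:
```python
from h import *
import pickle
si=cam("side");crop(si,180,50,360,250,3,"si21")
sc=cam("scene");crop(sc,180,190,370,380,4,"sc21")
print(rel([.586,-.0546,.32]),rel([.5864,-.0546,.039]),toolyaw())
```

```text
[-1.000e-02  1.013e+01 -4.100e-01] [-0.02 10.14  6.61] 10.505515703662912
```

View pics/si21.png

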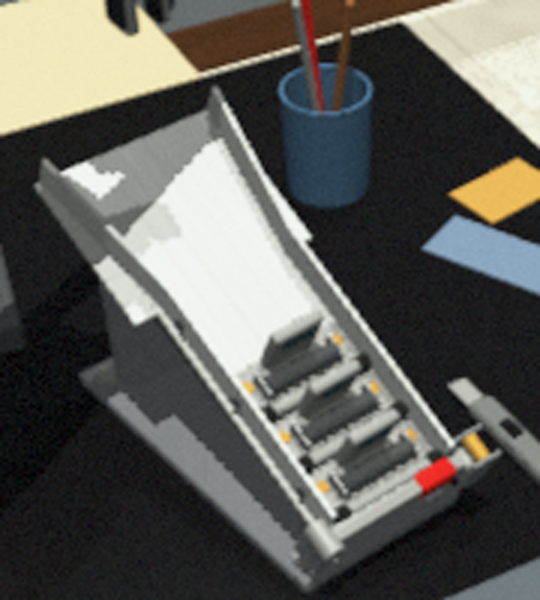

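View pics/sc21.png

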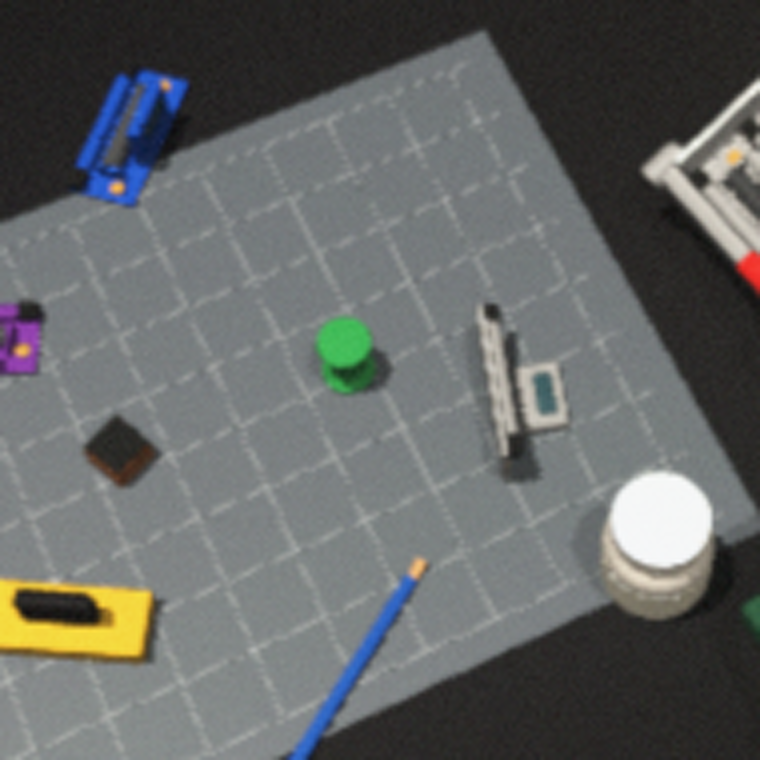

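Three clips are queued. Clip D is still standing at scene-crop (505,380). Moving behind its lip.

Emit:
arm_command --moves '[{"fingers":0,"linear":[0,10.14,-0.2],"roll":0},{"fingers":0,"linear":[0,10.14,-0.2],"roll":8},{"fingers":0,"linear":[0,10.14,-0.2],"roll":16},{"fingers":0,"linear":[0,10.14,-0.2],"roll":25.4},{"fingers":0,"linear":[0,10.14,-0.2],"roll":25.4},{"fingers":0,"linear":[0,10.14,-0.2],"roll":25.4},{"fingers":0,"linear":[0,10.14,-0.2],"roll":25.4},{"fingers":0,"linear":[0,10.14,-0.2],"roll":25.4},{"fingers":0,"linear":[0,10.14,1],"roll":25.4},{"fingers":0,"linear":[0,10.14,2.5],"roll":25.4},{"fingers":0,"linear":[0,10.14,2.5],"roll":25.4},{"fingers":0,"linear":[0,10.14,2.5],"roll":25.4}]'

```text
clock: 26.25
ee_pos: [0.5841, -0.0549, 0.2]
tcp_rot: [3.141, 0.006, -0.26]
contact_force: [0.3, 0.5, 1.3]
finger_gap: 0.0002
```

Run:
```python
from h import *
w=cam("wrist");crop(w,0,0,640,480,1,"w22")
print(manip.sense()["ee_pos"],rel([.5864,-.0546,.039]),toolyaw())
```

```text
[ 0.58579217 -0.05492325  0.20235755] [ 0.02 -0.01  4.08] -14.86912782178874
```

View pics/w22.png

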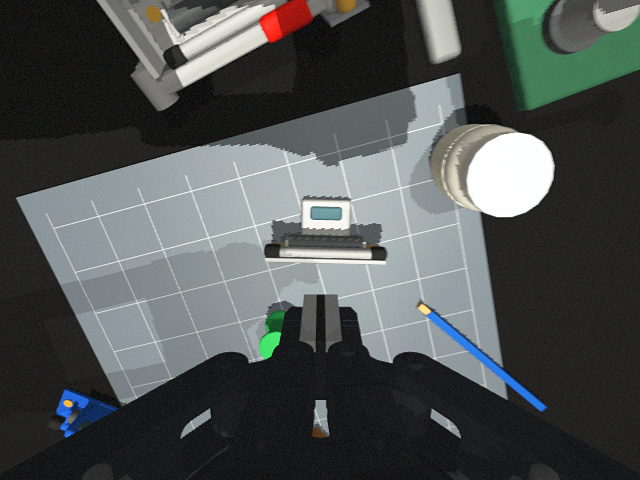

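Emit:
arm_command --moves '[{"fingers":0,"linear":[0.05,0,1.2],"roll":0},{"fingers":0,"linear":[0.05,0,2.4],"roll":0},{"fingers":0,"linear":[0.05,0,3.4],"roll":0},{"fingers":0,"linear":[0.05,0,4.05],"roll":0},{"fingers":0,"linear":[0.05,0,4.05],"roll":0},{"fingers":0,"linear":[0.05,0.2,4.05],"roll":0},{"fingers":0,"linear":[0.05,0.35,4.05],"roll":0},{"fingers":0,"linear":[0.05,0.48,4.05],"roll":0},{"fingers":0,"linear":[0.05,0.6,4.05],"roll":0},{"fingers":0,"linear":[0.05,0.7,4.05],"roll":0},{"fingers":0,"linear":[0.05,0.7,4.05],"roll":0}]'

```text
clock: 27.4
ee_pos: [0.5808, -0.0836, 0.0412]
tcp_rot: [-3.142, -0.001, -0.261]
contact_force: [-0.6, -0.2, -1.0]
finger_gap: 0.0005
```

Run:
```python
from h import *
print(manip.sense()["ee_pos"])
si=cam("side");crop(si,250,240,430,380,4,"si23")
```

```text
[ 0.58080239 -0.08359176  0.04119428]
```

View pics/si23.png

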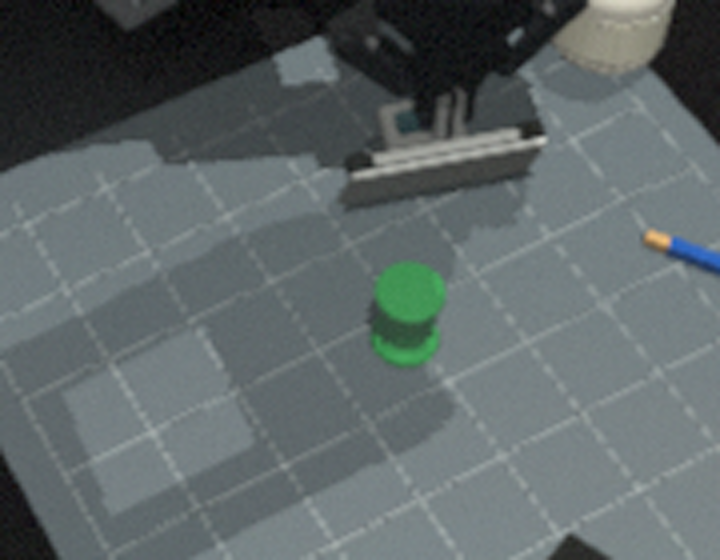

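Emit:
arm_command --moves '[{"fingers":0,"linear":[0,0.15,0.05],"roll":0},{"fingers":0,"linear":[0,0.3,0.05],"roll":0},{"fingers":0,"linear":[0,0.4,0.05],"roll":0},{"fingers":0,"linear":[0,0.5,0.05],"roll":0},{"fingers":0,"linear":[0,0.5,0.05],"roll":0},{"fingers":0,"linear":[0,0.5,0.05],"roll":0},{"fingers":0,"linear":[0,0.5,0.05],"roll":0}]'

```text
clock: 28.15
ee_pos: [0.5757, -0.1021, 0.0385]
tcp_rot: [-3.141, -0.0, -0.26]
contact_force: [-0.2, 0.4, -0.6]
finger_gap: -0.0
```

Run:
```python
from h import *
print(manip.sense()["ee_pos"])
si=cam("side");crop(si,250,240,430,380,4,"si24")
```

```text
[ 0.57567174 -0.10206551  0.03854704]
```

View pics/si24.png

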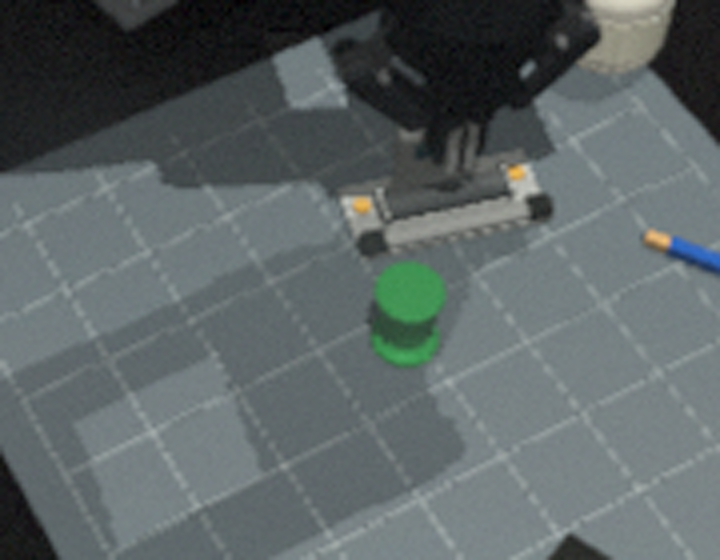

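Emit:
arm_command --moves '[{"fingers":0,"linear":[0,0,-1],"roll":0},{"fingers":64,"linear":[0,-0.2,-2.1],"roll":0},{"fingers":64,"linear":[0,-0.2,-2.1],"roll":0},{"fingers":64,"linear":[0,-0.2,-2.1],"roll":0},{"fingers":64,"linear":[0,-0.2,-2.1],"roll":0},{"fingers":64,"linear":[0,-0.2,-2.1],"roll":0}]'

```text
clock: 28.8
ee_pos: [0.5766, -0.0943, 0.1212]
tcp_rot: [3.141, 0.002, -0.26]
contact_force: [-0.8, 0.2, -0.2]
finger_gap: 0.0641
```

Run:
```python
from h import *
w=cam("wrist");crop(w,0,0,640,480,1,"w25")
print(manip.sense()["ee_pos"]);hover(w,(220,150,420,270))
```

```text
[ 0.57676195 -0.09439127  0.12121917]
[((np.float64(261.3), np.float64(235.7)), np.int32(128)), ((np.float64(378.6), np.float64(235.4)), np.int32(121))]
d 0.08146619827553823 lev [ 0.57838219 -0.08372149] ang -14.773114604179218 roll -0.1313954396133319 rel [-0.02 -0.27  2.53]
```

View pics/w25.png

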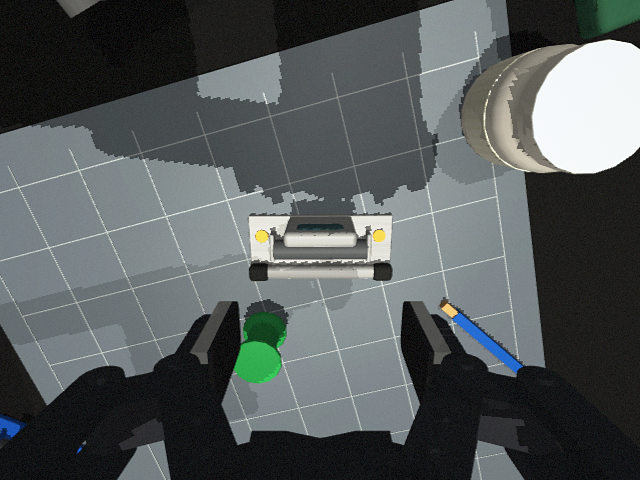

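Emit:
arm_command --moves '[{"fingers":64,"linear":[-0.02,-0.27,1.2],"roll":0},{"fingers":64,"linear":[-0.02,-0.27,2.3],"roll":0},{"fingers":64,"linear":[-0.02,-0.27,2.53],"roll":0},{"fingers":64,"linear":[-0.02,-0.27,2.53],"roll":0},{"fingers":30,"linear":[-0.02,-0.27,2.53],"roll":0},{"fingers":30,"linear":[-0.02,-0.27,2.53],"roll":0},{"fingers":30,"linear":[-0.02,-0.27,2.53],"roll":0},{"fingers":30,"linear":[-0.02,-0.27,2.53],"roll":0},{"fingers":30,"linear":[-0.02,-0.27,2.53],"roll":0}]'

```text
clock: 29.75
ee_pos: [0.5813, -0.0842, 0.0234]
tcp_rot: [-3.141, -0.004, -0.26]
contact_force: [-0.7, -1.0, 7.4]
finger_gap: 0.0425
```

Run:
```python
from h import *
print(rel([.514,.3435,.32]),toolyaw())
```

```text
[-4.35 -9.9  -7.43] -14.903108158733193
```

Emit:
arm_command --moves '[{"fingers":30,"linear":[0,0,-1],"roll":0},{"fingers":30,"linear":[0,0,-2],"roll":0},{"fingers":30,"linear":[0,0,-3.2],"roll":0},{"fingers":30,"linear":[0,0,-4.5],"roll":0},{"fingers":30,"linear":[0,0,-5.7],"roll":0},{"fingers":30,"linear":[0,0,-6.9],"roll":-8},{"fingers":30,"linear":[-4.35,-9.9,-7.4],"roll":-16},{"fingers":30,"linear":[-4.35,-9.9,-7.4],"roll":-25.4},{"fingers":30,"linear":[-4.35,-9.9,-7.4],"roll":-25.4},{"fingers":30,"linear":[-4.35,-9.9,-7.4],"roll":-25.4},{"fingers":30,"linear":[-4.35,-9.9,-7.4],"roll":-25.4},{"fingers":30,"linear":[-4.35,-9.9,-7.4],"roll":-25.4}]'

```text
clock: 30.95
ee_pos: [0.5328, 0.2141, 0.3122]
tcp_rot: [-3.141, -0.001, 0.183]
contact_force: [0.4, -0.5, -1.2]
finger_gap: 0.0427
```

Run:
```python
from h import *
print(manip.sense()["ee_pos"],rel([.5144,.3444,.201]),toolyaw(),manip.sense()["finger_gap"])
```

```text
[0.53283037 0.21408392 0.31224484] [ 0.14 -3.29  2.78] 10.492424851676988 0.04269527180324501
```

Emit:
arm_command --moves '[{"fingers":30,"linear":[0.14,-3.29,0],"roll":0},{"fingers":30,"linear":[0.14,-3.29,0],"roll":0},{"fingers":30,"linear":[0.14,-3.29,0],"roll":0},{"fingers":30,"linear":[0.14,-3.29,0.5],"roll":0},{"fingers":30,"linear":[0.14,-3.29,1.5],"roll":0},{"fingers":30,"linear":[0.14,-3.29,2.3],"roll":0},{"fingers":30,"linear":[0.14,-3.29,2.4],"roll":0},{"fingers":30,"linear":[0.14,-3.29,2.4],"roll":0},{"fingers":30,"linear":[0.14,-3.29,2.4],"roll":0}]'

```text
clock: 31.85
ee_pos: [0.5162, 0.3433, 0.2174]
tcp_rot: [-3.14, -0.003, 0.183]
contact_force: [0.8, 0.2, -1.2]
finger_gap: 0.0424
```

Run:
```python
from h import *
print(manip.sense()["ee_pos"],rel([.5138,.3444,.2005]),toolyaw(),manip.sense()["finger_gap"])
sc=cam("scene");crop(sc,340,90,510,260,4,"sc26")
```

```text
[0.51624053 0.34325846 0.21740419] [-0.06 -0.04  0.42] 10.486139534819223 0.042353566928257695
```

View pics/sc26.png

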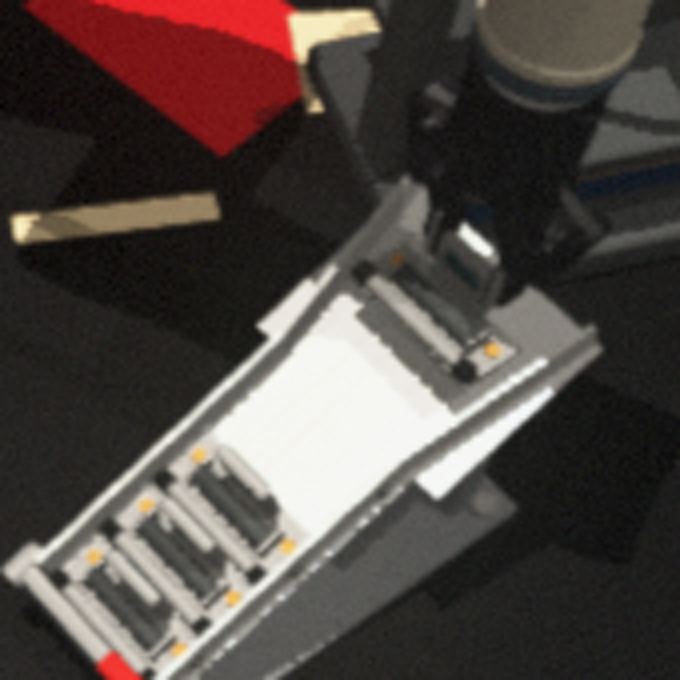

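Emit:
arm_command --moves '[{"fingers":30,"linear":[-0.07,-0.04,0.25],"roll":0},{"fingers":30,"linear":[-0.07,-0.04,0.43],"roll":0},{"fingers":30,"linear":[-0.07,-0.04,0.43],"roll":0},{"fingers":60,"linear":[-0.07,-0.04,0.43],"roll":0},{"fingers":60,"linear":[-0.07,-0.04,0.43],"roll":0},{"fingers":60,"linear":[-0.07,-0.04,0.43],"roll":0},{"fingers":60,"linear":[-0.07,-0.04,0],"roll":0},{"fingers":60,"linear":[-0.07,-0.04,-1],"roll":0},{"fingers":60,"linear":[-0.07,-0.04,-2],"roll":0},{"fingers":60,"linear":[-0.07,-0.04,-2.2],"roll":0}]'

```text
clock: 32.9
ee_pos: [0.5139, 0.3451, 0.3081]
tcp_rot: [-3.139, -0.007, 0.183]
contact_force: [0.7, 1.0, 0.4]
finger_gap: 0.0601
```

Run:
```python
from h import *
import pickle
si=cam("side");crop(si,180,50,360,250,3,"si27")
sc=cam("scene");crop(sc,100,190,390,400,2.75,"sc27");pickle.dump((sc,si),open("c27.pkl","wb"))
def yel(c,box):
    h=cv2.cvtColor(c["img"],cv2.COLOR_BGR2HSV);m=((h[...,0]>20)&(h[...,0]<34)&(h[...,1]>150)&(h[...,2]>100)).astype(np.uint8)
    n,l,st,ce=cv2.connectedComponentsWithStats(m);i=1+np.argmax(st[1:,4]);cn,_=cv2.findContours((l==i).astype(np.uint8),0,2)
    return cv2.minAreaRect(max(cn,key=cv2.contourArea)),st[i]
r,s=yel(sc,None);print(r,s)
B=[onz(sc,p,.018)[:2] for p in cv2.boxPoints(r)];print(B,sum(B)/4)
print(rel(np.r_[sum(B)/4,.32]))
```

```text
((195.42088317871094, 344.5682373046875), (42.513160705566406, 17.544525146484375), 4.23639440536499) [174 335  44  20 562]
[array([ 0.59020971, -0.42410179]), array([ 0.55135881, -0.4080169 ]), array([ 0.60188065, -0.32157854]), array([ 0.63977607, -0.33905008])] [ 0.59580631 -0.37318683]
[-1.23 18.02 -0.41]
```

View pics/si27.png

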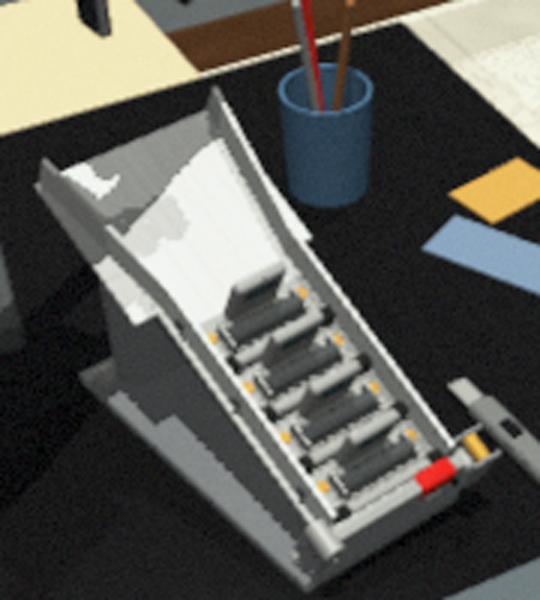

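View pics/sc27.png

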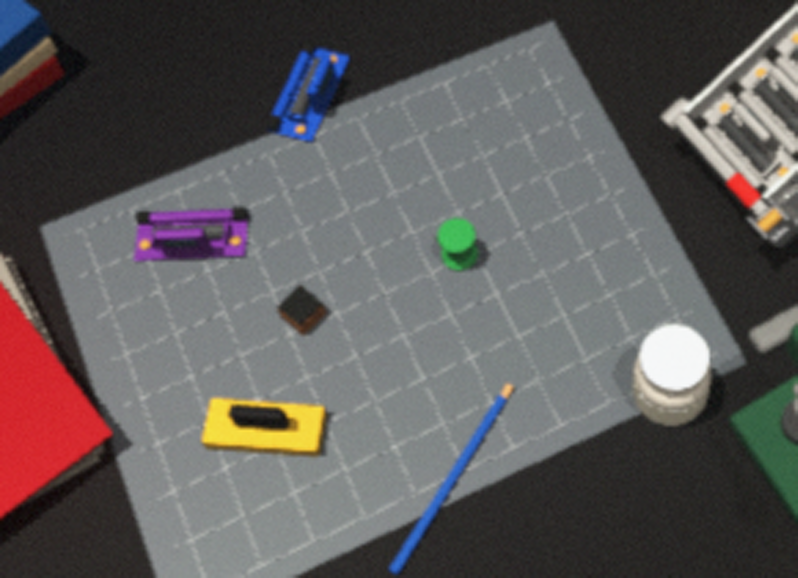

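All four clips are queued and none are left on the table. The weight is at scene px (195,345), long axis about 60° in world. Fetching it.

Emit:
arm_command --moves '[{"fingers":64,"linear":[-1.2,18,-0.3],"roll":0},{"fingers":64,"linear":[-1.2,18,-0.3],"roll":-5},{"fingers":64,"linear":[-1.2,18,-0.3],"roll":-10},{"fingers":64,"linear":[-1.2,18,-0.3],"roll":-15},{"fingers":64,"linear":[-1.2,18,-0.3],"roll":-20},{"fingers":64,"linear":[-1.2,18,-0.3],"roll":-25},{"fingers":64,"linear":[-1.2,18,-0.3],"roll":-30},{"fingers":64,"linear":[-1.2,18,-0.3],"roll":-35},{"fingers":64,"linear":[-1.2,18,-0.3],"roll":-40},{"fingers":64,"linear":[-1.2,18,-0.3],"roll":-45},{"fingers":64,"linear":[-1.2,18,-0.3],"roll":-49},{"fingers":64,"linear":[-1.2,18,-0.3],"roll":-49}]'

```text
clock: 34.2
ee_pos: [0.5811, -0.2538, 0.3109]
tcp_rot: [-3.139, 0.0, 1.041]
contact_force: [0.1, 0.5, -0.0]
finger_gap: 0.0641
```

Run:
```python
from h import *
print(manip.sense()["ee_pos"],toolyaw(),manip.sense()["joints"],rel([.596,-.373,.14]))
```

```text
[ 0.58114435 -0.25377918  0.31092254] 59.63414566077995 [-4.14184486e-01  3.07218152e-01  1.51984348e+00  1.71602065e-04
  1.31742157e+00 -1.45503969e+00] [-2.38  1.84  4.27]
```

Emit:
arm_command --moves '[{"fingers":64,"linear":[-2.4,1.85,1],"roll":0},{"fingers":64,"linear":[-2.4,1.85,2],"roll":0},{"fingers":64,"linear":[-2.4,1.85,3],"roll":0},{"fingers":64,"linear":[-2.4,1.85,4],"roll":0},{"fingers":64,"linear":[-2.4,1.85,4.2],"roll":0},{"fingers":64,"linear":[-2.4,1.85,4.2],"roll":0},{"fingers":64,"linear":[-2.4,1.85,4.2],"roll":0},{"fingers":64,"linear":[-2.4,1.85,4.2],"roll":0}]'

```text
clock: 35.0
ee_pos: [0.598, -0.3724, 0.1469]
tcp_rot: [3.139, -0.0, 1.039]
contact_force: [-0.2, 1.0, -0.8]
finger_gap: 0.0642
```

Run:
```python
from h import *
w=cam("wrist");crop(w,0,0,640,480,1,"w28")
print(manip.sense()["ee_pos"],toolyaw())
h=cv2.cvtColor(w["img"],cv2.COLOR_BGR2HSV);m=((h[...,0]>20)&(h[...,0]<34)&(h[...,1]>150)&(h[...,2]>100)).astype(np.uint8)
n,l,st,ce=cv2.connectedComponentsWithStats(m);i=1+np.argmax(st[1:,4]);cn,_=cv2.findContours((l==i).astype(np.uint8),0,2)
r=cv2.minAreaRect(max(cn,key=cv2.contourArea));print(r)
B=[onz(w,p,.018)[:2] for p in cv2.boxPoints(r)];c=sum(B)/4;print(B,c)
for k in(0,1):
    d=B[k+1]-B[k];print(np.linalg.norm(d),np.degrees(np.arctan2(d[1],d[0]))%180)
print(rel(np.r_[c,.024]))
```

```text
[ 0.59821991 -0.37248947  0.14734204] 59.52912542626863
((317.5, 222.0), (134.99996948242188, 55.99999237060547), -0.0)
[array([ 0.58493773, -0.42558164]), array([ 0.55003572, -0.40232054]), array([ 0.59858172, -0.32005936]), array([ 0.63572699, -0.33952295])] [ 0.59232054 -0.37187112]
0.04194316542828314 146.31778681917487
0.09551762629240634 59.45324323834054
[-0.06 -0.14  3.08]
```

View pics/w28.png

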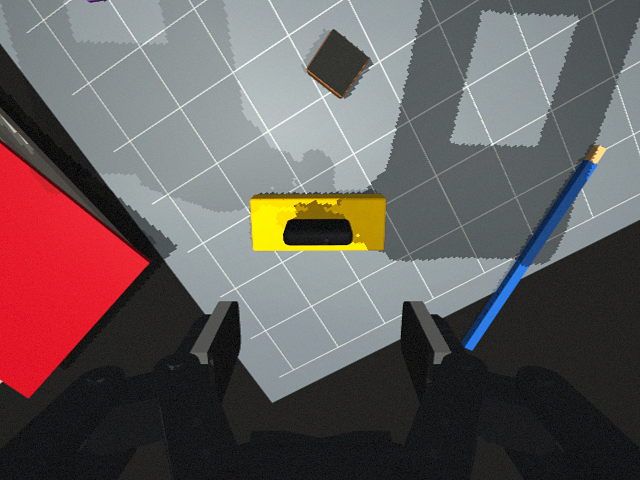

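Emit:
arm_command --moves '[{"fingers":64,"linear":[-0.06,-0.12,1.2],"roll":0},{"fingers":64,"linear":[-0.06,-0.12,2.3],"roll":0},{"fingers":64,"linear":[-0.06,-0.12,3.0],"roll":0},{"fingers":64,"linear":[-0.06,-0.12,3.05],"roll":0},{"fingers":64,"linear":[-0.06,-0.12,3.05],"roll":0},{"fingers":30,"linear":[-0.06,-0.12,3.05],"roll":0},{"fingers":30,"linear":[-0.06,-0.12,3.05],"roll":0},{"fingers":30,"linear":[-0.06,-0.12,3.05],"roll":0},{"fingers":30,"linear":[-0.06,-0.12,3.05],"roll":0},{"fingers":30,"linear":[-0.06,-0.12,3.05],"roll":0}]'

```text
clock: 36.05
ee_pos: [0.5936, -0.3731, 0.0265]
tcp_rot: [3.137, 0.0, 1.039]
contact_force: [-0.2, 0.8, 7.4]
finger_gap: 0.0445
```

Run:
```python
from h import *
print(manip.sense()["ee_pos"],rel([.514,.33,.32]),toolyaw())
```

```text
[ 0.59363379 -0.37308322  0.02645225] [ 14.13 -10.6   -7.39] 59.50595803861782
```

Emit:
arm_command --moves '[{"fingers":30,"linear":[0,0,-1],"roll":0},{"fingers":30,"linear":[0,0,-2.2],"roll":0},{"fingers":30,"linear":[0,0,-3.4],"roll":0},{"fingers":30,"linear":[0,0,-4.6],"roll":0},{"fingers":30,"linear":[0,0,-5.8],"roll":5},{"fingers":30,"linear":[0,0,-7],"roll":10},{"fingers":30,"linear":[14.1,-10.6,-7.4],"roll":17},{"fingers":30,"linear":[14.1,-10.6,-7.4],"roll":24},{"fingers":30,"linear":[14.1,-10.6,-7.4],"roll":31},{"fingers":30,"linear":[14.1,-10.6,-7.4],"roll":38},{"fingers":30,"linear":[14.1,-10.6,-7.4],"roll":45},{"fingers":30,"linear":[14.1,-10.6,-7.4],"roll":49}]'

```text
clock: 37.25
ee_pos: [0.5574, -0.0721, 0.3115]
tcp_rot: [3.141, -0.002, 0.178]
contact_force: [0.8, -0.4, -2.8]
finger_gap: 0.0446
```

Run:
```python
from h import *
# weight release: back-bottom edge near bed x -.285
back=bed([-.288,0,0]); xd=np.array([np.cos(YAW),np.sin(YAW),0])
T=back+.020*xd; T[2]=back[2]+.0265+.003
print(manip.sense()["ee_pos"],T,rel(T),rel(np.r_[T[:2],.32]),toolyaw(),manip.sense()["finger_gap"])
```

```text
[ 0.55740809 -0.07208354  0.31147724] [0.51607821 0.3281808  0.20621406] [  0.75 -10.03   2.63] [  0.76 -10.03  -0.22] 10.212048932873476 0.044601231390919496
```

Emit:
arm_command --moves '[{"fingers":30,"linear":[0.77,-10,-0.2],"roll":0},{"fingers":30,"linear":[0.77,-10,-0.2],"roll":0},{"fingers":30,"linear":[0.77,-10,-0.2],"roll":0},{"fingers":30,"linear":[0.77,-10,-0.2],"roll":0},{"fingers":30,"linear":[0.77,-10,-0.2],"roll":0},{"fingers":30,"linear":[0.77,-10,-0.2],"roll":0},{"fingers":30,"linear":[0.77,-10,-0.2],"roll":0},{"fingers":30,"linear":[0.77,-10,-0.2],"roll":0},{"fingers":30,"linear":[0.77,-10,0.5],"roll":0},{"fingers":30,"linear":[0.77,-10,1.5],"roll":0},{"fingers":30,"linear":[0.77,-10,2.0],"roll":0},{"fingers":30,"linear":[0.77,-10,2.0],"roll":0}]'

```text
clock: 38.45
ee_pos: [0.5136, 0.3241, 0.2278]
tcp_rot: [3.14, 0.004, 0.184]
contact_force: [-0.7, -0.5, -3.0]
finger_gap: 0.0442
```

Run:
```python
from h import *
T=[.5161,.3282,.2055]
print(manip.sense()["ee_pos"],rel(T),toolyaw(),manip.sense()["finger_gap"])
sc=cam("scene");crop(sc,340,90,510,260,4,"sc29");w=cam("wrist");crop(w,0,0,640,480,1,"w29")
```

```text
[0.51358113 0.32412302 0.22784273] [ 0.08 -0.09  0.56] 10.52542806040832 0.044237443789841104
```

View pics/sc29.png

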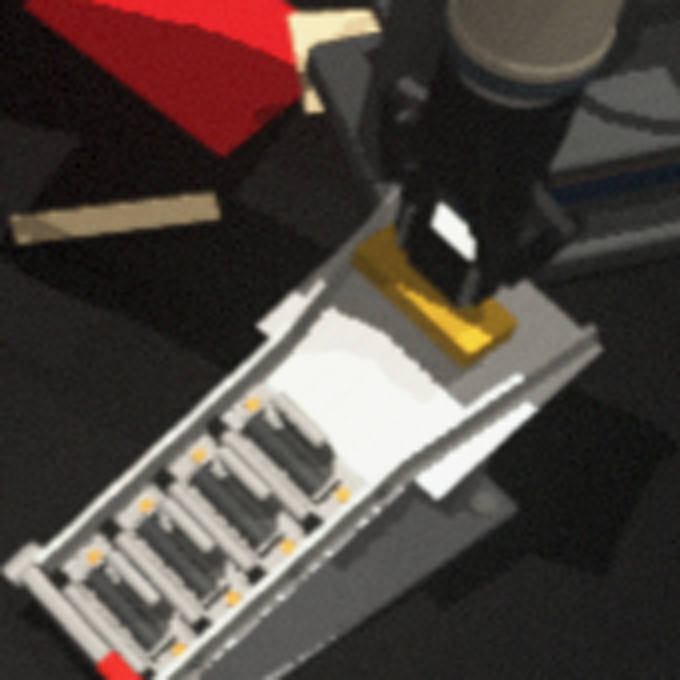

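View pics/w29.png

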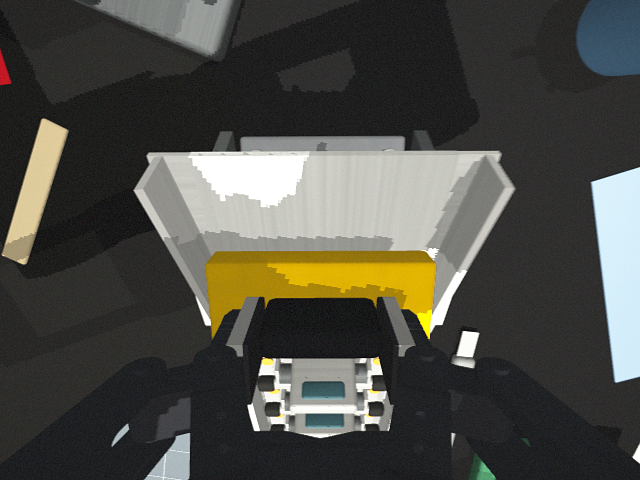

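Emit:
arm_command --moves '[{"fingers":30,"linear":[0.06,-0.08,0.3],"roll":0},{"fingers":30,"linear":[0.06,-0.08,0.5],"roll":0},{"fingers":30,"linear":[0.06,-0.08,0.58],"roll":0},{"fingers":30,"linear":[0.06,-0.08,0.58],"roll":0}]'

```text
clock: 38.95
ee_pos: [0.517, 0.3283, 0.2062]
tcp_rot: [3.141, 0.001, 0.183]
contact_force: [0.0, 0.1, -3.6]
finger_gap: 0.0449
```

Emit:
arm_command --moves '[{"fingers":30,"linear":[-0.02,0,0.08],"roll":0},{"fingers":30,"linear":[-0.02,0,0.08],"roll":0},{"fingers":64,"linear":[-0.02,0,0.08],"roll":0},{"fingers":64,"linear":[-0.02,0,0.08],"roll":0},{"fingers":64,"linear":[-0.02,0,0.08],"roll":0},{"fingers":64,"linear":[-0.02,0,-0.3],"roll":0},{"fingers":64,"linear":[-0.02,0,-1.2],"roll":0},{"fingers":64,"linear":[-0.02,0,-2.2],"roll":0},{"fingers":64,"linear":[-0.02,0,-2.4],"roll":0}]'

```text
clock: 39.85
ee_pos: [0.5185, 0.3297, 0.3092]
tcp_rot: [-3.138, -0.008, 0.183]
contact_force: [0.3, -0.4, -0.2]
finger_gap: 0.0637
```

Run:
```python
from h import *
si=cam("side");crop(si,180,50,360,250,3,"si30")
sc=cam("scene");crop(sc,340,90,510,260,4,"sc30");w=cam("wrist");crop(w,0,0,640,480,1,"w30")
```

```text
(no output)
```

View pics/si30.png

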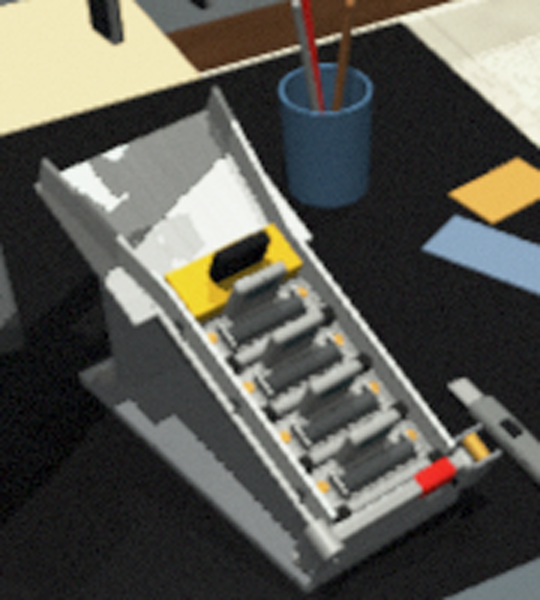

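View pics/sc30.png

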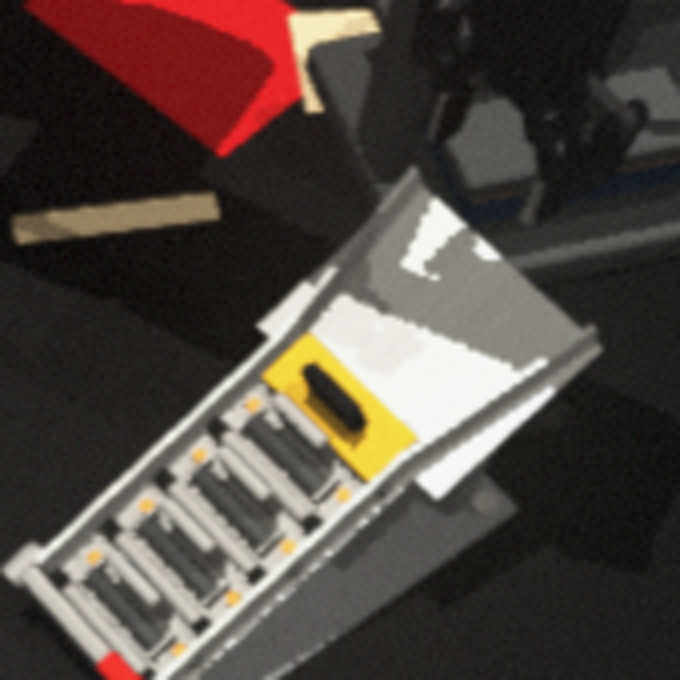

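Emit:
arm_command --moves '[{"fingers":64,"linear":[0,0,-0.3],"roll":0},{"fingers":64,"linear":[0,0,-0.3],"roll":0},{"fingers":64,"linear":[0,0,-0.3],"roll":0},{"fingers":64,"linear":[0,0,-0.3],"roll":0},{"fingers":64,"linear":[0,0,-0.3],"roll":0},{"fingers":64,"linear":[0,0,-0.3],"roll":0}]'

```text
clock: 40.6
ee_pos: [0.5164, 0.3284, 0.3144]
tcp_rot: [3.141, 0.001, 0.183]
contact_force: [0.1, -1.0, 0.5]
finger_gap: 0.0639
```

Run:
```python
from h import *
sc=cam("scene");old=cv2.imread("pics/sc30.png")
crop(sc,340,90,510,260,4,"sc31");new=cv2.imread("pics/sc31.png")
d=cv2.absdiff(old,new).max(2)[320:660,20:430];print("diff frac",(d>60).mean())
o=oranges(sc,(340,180,440,270));print(o)
for q,a in o: 
    # intersect with bed plane z=.006
    oo,dd=ray(sc,q);n=RB[:,2];p=oo+dd*((O+.006*n-oo)@n)/(dd@n);print(np.round(inbed(p),3),a)
cv2.imwrite("pics/full31.png",sc["img"])
```

```text
diff frac 0.0
[((np.float64(424.8), np.float64(193.1)), np.int32(413)), ((np.float64(380.6), np.float64(268.1)), np.int32(16))]
[-0.195  0.001  0.006] 413
[0.006 0.066 0.006] 16
```

View pics/full31.png

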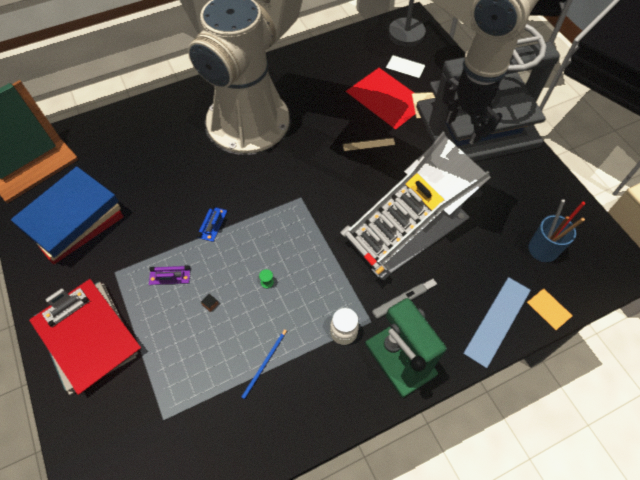

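Run:
```python
from bench import manip
print(manip.sign_off())
```

```text
the job is handed in; nothing more can be done
None
```

The chute is loaded and the job is handed in. It took about 41 s of the 210 s allowed; the hand-in gives no verdict.

- **Stop bar:** I swung it down and pressed it in with about 35 N. The pictures afterwards showed it lying along the floor's lower edge under the brass roller. I had no reading of the joint angle itself.
- **Clips:** Four loose clips were present. I tipped the two standing on their backs onto their bases, then released all four at the chute mouth. They queue base down, jaw leading, against the bar.
- **Feed weight:** It stands upright against the fourth clip. A rough measurement put it about 195 mm up the slope and 1 mm off the centre line.

**Last checks:** Two scene pictures 0.75 s apart showed no movement in the queue. No loose steel clips were left on the table, and the gripper was clear, about 0.1 m above the chute. The glue jar, spool, stamp block, knife, pencil, the blue and purple clips and the clipboard looked to be where they started.

**Not measured:** I tried to measure the clips in the chute by the orange dots on their bases, but the colour filter found only the weight and the roller. Their flatness and centring are therefore judged by eye from two camera views.

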